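# Snug an adjustable wrench on the turntable's centre nut and tighten it

### The arm

A 7-joint arm with a two-finger parallel gripper is mounted at the origin on the work surface. World frame = base frame: x ahead of the robot, y to its left, z up, the work surface at z = 0. Lengths are in m, angles in rad, forces in N, time in s.
With the tool pointing down it reaches from about 0.425 to 0.875 m from the base axis. Payload 4.7 kg.
Tool frame: the origin (TCP) lies between the finger pads; the fingertips stand 8 mm ahead of it and the grasp point (between the pads) lies 11 mm behind it; z points along the fingers, x is the direction in which the jaws open and shut, and the axes are right-handed (so a half turn about z gives the same grasp; the last joint's range is limited). The gripper opens to 87 mm and grips with 3 to 60 N. Pads are 19 mm wide; open, the fingers measure 117 mm over their backs; the gripper's body (75 mm by 190 mm) begins 51 mm behind the grasp point.
Start: joints at [-1.212, 0.321, -0.07, 1.45, 0.023, 1.371, -0.057], TCP at [0.22, 0.612, 0.209] pointing down, gripper open.
Joint ranges: [-2.86, 2.86], [-0.3, 2.09], [-1.38, 1.24], [0.06, 2.45], [-1.56, 4.7], [0.09, 2.05], [-2.69, 2.69]. Speed limits (rad/s): [2.57, 2.57, 3.14, 3.14, 3.14, 3.14, 3.14].

### API

Orientations are given as a unit quaternion [x, y, z, w].
In Python, from cell import observe, camera, camera_info, finish_job gives the robot as it stands.
- The arm moves only by the tool servo_tool, never from a script. Its argument "commands" is a list of rows, each a list of 7 numbers: the shift along the tool's x, y, z in mm, then the turn, a rotation vector about the tool's x, y, z in rad, then the opening, from 0 (shut) to 1 (fully open). In form: [[x, y, z, ax, ay, az, grip], ...]. A call has 1 to 10 rows; each row is the pose to reach, as a shift and turn from the pose measured when the call began, along the tool's axes at that moment; what a row does not reach only later rows make up. A row lasts 1/10 s, in which the tool goes at most 50 mm and 8.59 degrees, less where a joint would pass 70% of its speed; a pose out of reach is approached as far as the arm can. A call with a gripper value outside its range is refused whole. The fingers move at their own pace and stop on an object; "squeeze" is the grip in N (left out, the last holds). Time passes only in rows, so rows that repeat a pose let the fingers close. It gives the time, the measured TCP pose, the force and the opening at its end, in the units of the state.
- observe(): the state, without advancing time (a new reading comes with each control period).
- camera(name): name is "scene" or "top" or "wrist"; returns the picture (384x512x3 uint8, red, green, blue); there is no depth.
- camera_info(name): a dict with "fx", "fy", "cx", "cy" (pixels), "k1" (the pictures are not rectified: a ray, as slopes to the right and down, at radius r is drawn at 1 + k1 r^2 times it, then the intrinsics apply), "world_from_camera" (4x4, takes a point from camera to world coordinates). Camera axes: x right, y down, z forward; pixel columns grow to the right and rows downward; lengths in m; the calibration is good to about 2 mm. A picture is of the moment at which its call begins: read the wrist's pose just before it. camera_info takes no time and is no camera call; for the wrist camera it gives the pose at the moment of the call.
- finish_job(): hands the job in, once; it reports no verdict.
The state is a dict: "clock": time; "qpos": joint angles; "qd": joint speeds; "effort": joint torques, N m; "eef_pos": TCP position; "orientation": TCP orientation; "ft_force": force on the tool from outside, world axes, zero at the start; "moment": the same for the moment, N m; "grip_width": finger opening in m.
Only numpy, scipy, OpenCV 4.12 (cv2) and the standard library are available. Lean on these libraries where they do the work, as an engineer would, in place of code of your own. Each camera call takes 0.05 s, during which the arm holds its last target.

### The job

The centre nut of the pot-checking turntable has worked loose; the adjustable wrench already lies around it with its jaw too wide. Rub the wrench's worm round with a light fingertip (never a hard press) until the jaw is snug on the nut, and only then swing the handle to tighten the nut an eighth of a turn clockwise as seen from above (45 degrees, give or take 10, so that the white stripe on the nut points along the red line on the wheel). Do not push the nut or the moving jaw themselves with the fingers, do not disturb the planters, and leave the wrench lying flat and snug on the nut, let go.

Things in the scene. Friction and masses are not known exactly. Their poses are not given: they have to be found in the camera images.
- turntable: Pot-checking turntable on the bench, brake on (nothing of it moves but the nut): green foot and aluminium wheel, a disc 260 mm across and 14 mm thick, its flat top 55 mm above the bench. Origin: on its axis at bench height; z up. A red line is painted radially on the wheel top, 50 to 125 mm out, at 45 degrees clockwise (from above) from the turntable's own +x.
- wheel_centre (a point): Point on the turntable's axis on the wheel's top face (55 mm above the bench); axes as the turntable's.
- nut: Brass hexagon nut at the wheel's centre, 36 mm across flats, 41.6 mm across corners, 0.5 to 15.5 mm above the wheel top (a stud end rises to 18 mm). Origin: on the axis at wheel-top height; z up. A white stripe on top points along its own +x, from the axis to a corner. Two flats face its own +y and -y; the wrench's jaws lie over these two.
- nut_turn (a joint): Turn of the nut in rad: 0 at the start, growing clockwise seen from above (tightening); it takes about 0.45 N m to turn and stays where it is left. The white stripe is over the red line at 0.785.
- wrench: Steel adjustable wrench, loose, about 0.55 kg, flat on the wheel, mouth round the nut. Origin: on its underside at the mouth's centre when closed to 36 mm; z up; handle along its own -x. Head 14 mm thick, 60 mm wide, x from -72 to -22 mm (the mouth's bottom). Fixed jaw on the +y side (face at y = +18 mm), moving jaw on -y.
- worm: The worm: dark knurled steel roller with brass ridges, 19 mm in diameter and 18 mm long, in the middle of the wrench's head. Origin: its centre, 52 mm from the wrench's origin along the wrench's -x, 10.5 mm above its underside. It turns about the wrench's y axis (its own frame turns with it). It is rigid and does not give under the finger: come down slowly and feel the press. 25 N or more is too hard.
- worm_top (a point): Middle of the worm's top line (a point of the wrench, it does not turn): 20 mm above the wheel, 6 mm proud of the head. Rubbed towards the nut (wrench's +x) it closes the jaw 1.0 mm per rad, about 1.05 mm per 10 mm of rub; towards the handle it opens. Turning takes about 3.5 N along the rub, so press with 6 to 10 N. When the jaw is snug it stops and the finger slips on it.
- jaw_travel (a joint): Travel of the moving jaw in m, growing as it closes: the mouth is 48 mm wide minus this value, so it is 0.012 when snug on the 36 mm nut (starts between 0.0055 and 0.0085). It moves only with the worm: pushed itself, it locks up to about 30 N.
- jaw: The moving jaw, a steel block 36 mm long (x), 14 mm wide (y) and 13 mm thick on the wrench's -y side. Its axes are the wrench's and its origin is on the wrench's underside at the wrench's own x = 0, y = jaw travel; its gripping face lies 30 mm to -y of that origin.
- mouth (a point): Point of the wrench at the centre of its mouth (when closed to 36 mm), 7 mm above its underside.
- handle_grip (a point): Point on the wrench's handle (red inlay), on its centre line, 170 mm from the mouth, 40 mm outside the wheel's rim, 61.5 mm above the bench. The handle is 22 mm wide and 11 mm thick and ends 37 mm further out. It can be gripped from above, a finger either side; the bench below is clear.
- planter_pink: Bystander: pink glazed planter with teal drips, 96 mm across, 70 mm tall, origin under its centre.
- planter_green: Bystander: green glazed planter with a white rim, 84 mm across, 62 mm tall, origin under its centre.
- planter_lilac: Bystander: lilac glazed planter with a purple rim, 90 mm across, 66 mm tall, origin under its centre.
Not all that is in view belongs to the job. Of the things that look like the wrench, the largest one is meant.

How it is judged:
On the way, in this order (a step that is already met when the one before it is completed fails the run):
1. the jaw is snug on the nut (less than 1.2 mm of play) before the nut is turned (value of joint jaw_travel above 0.0108 m and value of joint nut_turn below 0.12 rad and horizontal distance between mouth and nut below 0.007 m), for 0.2 s.
2. the nut is tightened an eighth of a turn (35 to 55 degrees) with the wrench snug on it (value of joint nut_turn between 0.61 and 0.96 rad and value of joint jaw_travel above 0.0102 m and horizontal distance between mouth and nut below 0.007 m), for 0.2 s.
At the end, for the whole second after the job is handed in: The nut stands 35 to 55 degrees clockwise of its start (0.61 to 0.96 rad), the jaw still has less than 1.8 mm of play on it, the wrench's mouth is within 7 mm of the nut's axis, the wrench lies flat on the wheel (within 4 mm and 3 degrees), at rest and let go (all of step 2 and z of wrench in the frame of wheel_centre below 0.004 m and angle between wrench's own z axis and vertical below 0.05 rad and linear speed of wrench below 0.01 m/s and contact force between the fingers and wrench below 0.1 N); the robot touches nothing.
It fails at once if the worm is pressed with 25 N or more (contact force between the fingers and worm above 25 N).
It fails at once if the nut is turned (over 7 degrees) while the jaw has more than 2 mm of play (value of joint nut_turn above 0.12 rad and value of joint jaw_travel below 0.01 m).
It fails at once if the nut is loosened by more than 6 degrees or overtightened by turning it more than 57 degrees (value of joint nut_turn below -0.1 rad or value of joint nut_turn above 1 rad).
It fails at once if the fingers push the nut (over 2 N) or the moving jaw (over 4 N) itself (contact force between the fingers and nut above 2 N or contact force between the fingers and jaw above 4 N).
It fails at once if a planter is moved by more than 15 mm or tipped (distance of any of planter_pink, planter_green, planter_lilac from where it was at the start of the episode above 0.015 m or angle between any of planter_pink, planter_green, planter_lilac's own z axis and vertical above 0.2 rad).
It also fails if it takes over 72 s, if anything falls off the work surface, if the arm or the gripper's body presses on something with over 40 N, if the wrist force passes 120 N, or if a joint passes its speed limit or range.

## Working session

There is one attempt and no reset: what is moved stays moved. The work goes in short steps, Python scripts to look and compute and a tool call to move; the robot and the scene stay as the last step left them, time stands still between calls to the robot, and variables do not carry over. Pictures are saved under pics/ and viewed, and the job is handed in when it is done.

Besides the shell and the picture viewer there is one more tool, called after ">>>" in YAML: its name, and indented under it one key for each argument. servo_tool: Moves the arm, as the interface text tells. Its arguments: {"type":"object","properties":{"commands":{"type":"array"},"squeeze":{"type":"number"}},"required":["commands"]}

```bash
ls; mkdir -p pics
python3 - <<'E'
from cell import *
import cv2
s=observe();print({k:s[k] for k in('clock','eef_pos','orientation','ft_force','grip_width')})
for n in('top','scene'):
    cv2.imwrite(f'pics/{n}0.png',cv2.cvtColor(camera(n),cv2.COLOR_RGB2BGR)); print(n,camera_info(n))
E
```

```text
pics
{'clock': 0.0, 'eef_pos': array([0.21956861, 0.61115684, 0.20831996]), 'orientation': array([ 8.17921249e-01,  5.75329315e-01, -7.84619805e-04,  6.28361098e-04]), 'ft_force': array([-0.35353546,  0.28655343, -0.3442938 ]), 'grip_width': 0.08693474211763273}
top {'fx': 417.424754947011, 'fy': 417.424754947011, 'cx': 246.97777529538135, 'cy': 189.0366704109038, 'k1': -0.062374076602413286, 'world_from_camera': array([[ 7.75310497e-04, -9.94295005e-01,  1.06662277e-01,
         4.66746668e-01],
       [-9.99939421e-01, -1.94196286e-03, -1.08343876e-02,
         2.99367942e-02],
       [ 1.09797116e-02, -1.06647415e-01, -9.94236277e-01,
         1.20549289e+00],
       [ 0.00000000e+00,  0.00000000e+00,  0.00000000e+00,
         1.00000000e+00]])}
scene {'fx': 369.64431840627117, 'fy': 369.64431840627117, 'cx': 252.82677935040505, 'cy': 191.73172997124152, 'k1': -0.04813677947720789, 'world_from_camera': array([[-0.84294682,  0.30897061, -0.44042913,  1.0227301 ],
       [ 0.53796088,  0.49354257, -0.68338409,  0.65515603],
       [ 0.00622493, -0.81299009, -0.58224425,  0.63047608],
       [ 0.        ,  0.        ,  0.        ,  1.        ]])}
```

View pics/top0.png

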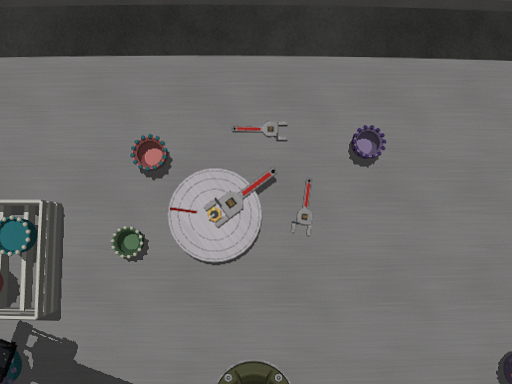

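View pics/scene0.png

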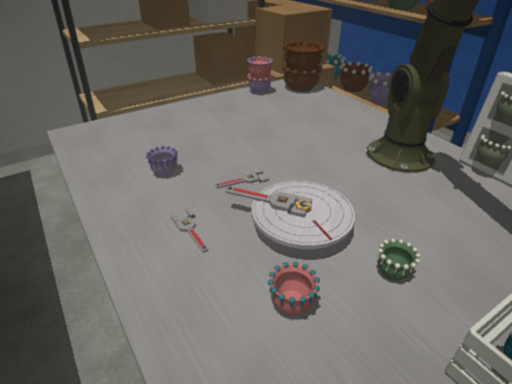

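Wrench candidates in the top view are a small one at (262,129), a small one at (305,208), and the largest at (235,200), lying on the wheel around the nut. I choose the last and check it in a close crop.

```bash
cat > h.py <<'E'
import numpy as np, cv2
from cell import *
def ray(n,px,info=None):
    i=info or camera_info(n); K=np.array([[i['fx'],0,i['cx']],[0,i['fy'],i['cy']],[0,0,1]])
    u=cv2.undistortPoints(np.array([[px]],float),K,np.array([i['k1'],0,0,0]))[0,0]
    T=i['world_from_camera']; return T[:3,3],T[:3,:3]@np.array([u[0],u[1],1])
def atz(n,px,z,info=None):
    o,d=ray(n,px,info); return o+d*(z-o[2])/d[2]
def proj(n,p,info=None):
    i=info or camera_info(n); T=np.linalg.inv(i['world_from_camera']); c=T[:3,:3]@np.asarray(p,float)+T[:3,3]
    x,y=c[0]/c[2],c[1]/c[2]; f=1+i['k1']*(x*x+y*y); return np.array([i['fx']*x*f+i['cx'],i['fy']*y*f+i['cy']])
def save(img,name,crop=None,s=1):
    if crop: a,b,c,d=crop; img=img[b:d,a:c]
    img=cv2.resize(img,None,fx=s,fy=s,interpolation=cv2.INTER_CUBIC)
    cv2.imwrite('pics/'+name,cv2.cvtColor(img,cv2.COLOR_RGB2BGR))
E
python3 - <<'E'
from h import *
im=cv2.cvtColor(cv2.imread('pics/top0.png'),cv2.COLOR_BGR2RGB)
save(im,'top0c.png',(160,155,285,270),6)
E
```

```text
(no output)
```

View pics/top0c.png

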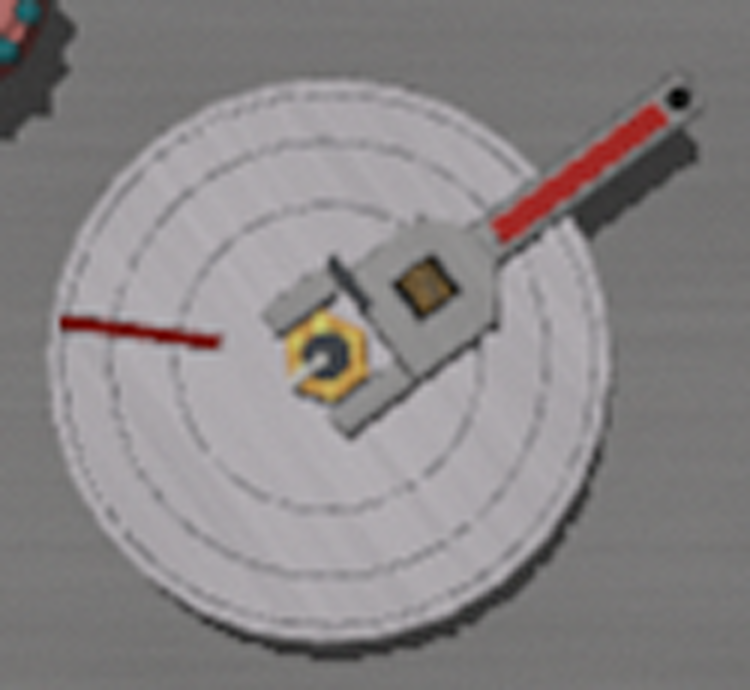

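Run:
```python
from h import *
im=cv2.imread('pics/top0.png')
f=lambda x,y:(160+x/6-.4,155+y/6-.4)
pts=dict(nut=((327,355),.073),worm=((427,286),.073),hole=((679,98),.0665),red0=((220,342),.055),red1=((62,323),.055))
P={k:atz('top',f(*a),z) for k,(a,z) in pts.items()}
# wheel ellipse
for k in P: print(k,P[k].round(4))
w=[atz('top',f(*a),.055) for a in [(50,350),(609,350),(330,80),(330,640),(130,165),(525,560)]]
w=np.array(w)[:,:2]; A=np.c_[2*w,np.ones(6)]; s=np.linalg.lstsq(A,(w**2).sum(1),rcond=None)[0]
print('wheel c',s[:2],'r',np.sqrt(s[2]+s[:2]@s[:2]))
d=P['nut']-P['worm'];print('dir worm->nut',np.degrees(np.arctan2(d[1],d[0])),np.hypot(*d[:2]))
d=P['nut']-P['hole'];print('dir hole->nut',np.degrees(np.arctan2(d[1],d[0])),np.hypot(*d[:2]))
d=P['red1']-P['red0'];print('red',np.degrees(np.arctan2(d[1],d[0])),np.hypot(*d[:2]))
d=P['red1'][:2]-s[:2];print('red from c',np.degrees(np.arctan2(d[1],d[0])))
```

```text
nut [0.5206 0.1067 0.073 ]
worm [0.552  0.0616 0.073 ]
hole [ 0.6393 -0.0536  0.0665]
red0 [0.5274 0.1571 0.055 ]
red1 [0.5359 0.2299 0.055 ]
wheel c [0.52050678 0.10674991] r 0.12856641239123817
dir worm->nut 124.83332966531876 0.05485997129526761
dir hole->nut 126.51739349513821 0.19945375834206622
red 83.29390986421707 0.0733456477695413
red from c 82.86185299667339
```

```bash
cat >> h.py <<'E'
from scipy.spatial.transform import Rotation as Rn
def row(p,yaw):
    "row values to tcp p (m), tool down, tool-x yaw deg"
    s=observe(); R=Rn.from_quat(s['orientation']); a=np.radians(yaw)
    T=Rn.from_matrix(np.array([[np.cos(a),np.sin(a),0],[np.sin(a),-np.cos(a),0],[0,0,-1]]).T if 0 else np.array([[np.cos(a),np.sin(a),0],[np.sin(a),-np.cos(a),0],[0,0,-1]]))
    t=R.inv().apply(np.asarray(p)-s['eef_pos'])*1000; r=(R.inv()*T).as_rotvec()
    return t.round(2),r.round(4)
E
python3 - <<'E'
from h import *
print(row([.553,.063,.2],-53.5))
E
```

```text
(array([-403.28,  499.06,    9.25]), array([1.9000e-03, 8.0000e-04, 2.1598e+00]))
```

>>> servo_tool:
  commands:
    - [-403,499,9,0.0019,0.0008,2.16,0]
    - [-403,499,9,0.0019,0.0008,2.16,0]
    - [-403,499,9,0.0019,0.0008,2.16,0]
    - [-403,499,9,0.0019,0.0008,2.16,0]
    - [-403,499,9,0.0019,0.0008,2.16,0]
    - [-403,499,9,0.0019,0.0008,2.16,0]
    - [-403,499,9,0.0019,0.0008,2.16,0]
    - [-403,499,9,0.0019,0.0008,2.16,0]
    - [-403,499,9,0.0019,0.0008,2.16,0]
    - [-403,499,9,0.0019,0.0008,2.16,0]
  squeeze: 10

```text
clock: 1.1
eef_pos: [0.4798, 0.1826, 0.2021]
orientation: [0.99, -0.14, -0.0, -0.0]
ft_force: [1.0, -0.1, -0.5]
grip_width: 0.0152
```

Run:
```python
from h import *
s=observe();print(s['clock'],s['eef_pos'],s['qpos'].round(2)); print(row([.553,.063,.2],-53.5))
```

```text
1.1 [0.47981271 0.18258695 0.20209411] [-0.78  0.03  0.37  1.81 -0.01  1.31 -0.68]
(array([103.38,  94.71,   2.06]), array([-1.000e-04,  2.000e-04,  6.538e-01]))
```

>>> servo_tool:
  commands:
    - [103,95,2,0,0,0.654,0]
    - [103,95,2,0,0,0.654,0]
    - [103,95,2,0,0,0.654,0]
    - [103,95,2,0,0,0.654,0]
    - [103,95,2,0,0,0.654,0]
    - [103,95,2,0,0,0.654,0]
    - [103,95,2,0,0,0.654,0]

```text
clock: 1.8
eef_pos: [0.5523, 0.063, 0.1998]
orientation: [0.893, -0.449, -0.0, 0.0]
ft_force: [0.0, 0.3, 0.1]
grip_width: 0.0004
```

Run:
```python
from h import *
s=observe();i=camera_info('wrist');im=camera('wrist');save(im,'w1.png',None,1.5);np.save('w1.npy',i['world_from_camera'])
print(s['clock'],s['eef_pos'],s['qpos'].round(2),s['ft_force'],s['grip_width']);print(i)
print(proj('wrist',[.5205,.1067,.073],i))
```

```text
1.8 [0.55225558 0.06302244 0.19975376] [-0.65  0.13  0.53  1.72 -0.07  1.31 -1.03] [0.01949613 0.30144333 0.09771742] 0.0004367004000914306
{'fx': 289.7792806560327, 'fy': 289.7792806560327, 'cx': 251.75384906196643, 'cy': 188.2458310627242, 'k1': -0.000899959359141693, 'world_from_camera': array([[ 5.96835135e-01, -7.74936650e-01, -2.07992810e-01,
         6.09681321e-01],
       [-8.02363862e-01, -5.76358809e-01, -1.54992759e-01,
         1.04857739e-01],
       [ 2.31081314e-04,  2.59391039e-01, -9.65772352e-01,
         3.75920978e-01],
       [ 0.00000000e+00,  0.00000000e+00,  0.00000000e+00,
         1.00000000e+00]])}
[200.68793491 178.43169173]
```

View pics/w1.png

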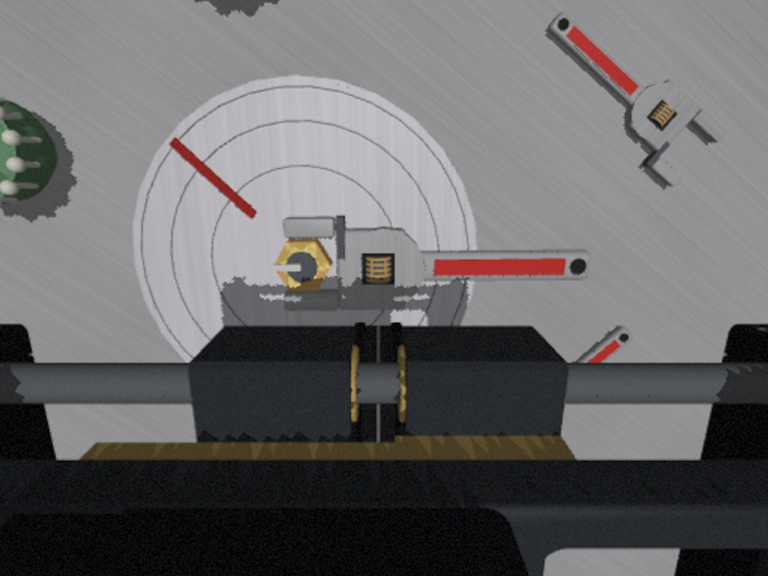

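Run:
```python
from h import *
i=camera_info('wrist'); i['world_from_camera']=np.load('w1.npy')
g=lambda x,y,z:atz('wrist',(x/1.5,y/1.5),z,i)
nut=g(302,265,.073);worm=g(378,267.5,.074);hole=g(578,266,.0665);r0=g(255,214,.055);r1=g(171,142,.055);jw=g(333,227,.068);hb=g(343,267,.069)
for n in('nut','worm','hole','r0','r1'): print(n,eval(n).round(4))
a=lambda d:np.degrees(np.arctan2(d[1],d[0]))
print(a(nut-hole),a(worm-hole),np.hypot(*(nut-hole)[:2]),np.hypot(*(worm-hole)[:2]),a(r1-nut),a(r1-r0))
```

```text
nut [0.5225 0.1072 0.073 ]
worm [0.5536 0.0627 0.074 ]
hole [ 0.6403 -0.0548  0.0665]
r0 [0.5285 0.1565 0.055 ]
r1 [0.5359 0.231  0.055 ]
126.00657862949878 126.39861144254526 0.20026258798210367 0.14599372477521677 83.85318619816643 84.40023202115165
```

Run:
```python
from h import *
print(row([.5588,.0554,.087],-53.7))
```

```text
(array([ 10.18,  -0.64, 112.85]), array([0.0003, 0.0005, 0.0054]))
```

>>> servo_tool:
  commands:
    - [10,-0.5,30,0,0,0.005,0]
    - [10,-0.5,60,0,0,0.005,0]
    - [10,-0.5,85,0,0,0.005,0]
    - [10,-0.5,100,0,0,0.005,0]
    - [10,-0.5,108,0,0,0.005,0]
    - [10,-0.5,112,0,0,0.005,0]
    - [10,-0.5,113,0,0,0.005,0]
    - [10,-0.5,113,0,0,0.005,0]

```text
clock: 2.65
eef_pos: [0.5593, 0.0556, 0.0877]
orientation: [0.892, -0.451, 0.0, -0.0]
ft_force: [0.4, 0.3, 0.9]
grip_width: 0.0005
```

Run:
```python
from h import *
s=observe();i=camera_info('wrist');im=camera('wrist');save(im,'w2.png',None,1.5)
print(s['clock'],s['eef_pos'],s['ft_force'],s['grip_width']);print(row([.5588,.0554,.083],-53.7))
```

```text
2.65 [0.55928654 0.05559345 0.08774014] [0.35253127 0.28877835 0.94623625] 0.0005078240654882413
(array([-0.16,  0.52,  4.8 ]), array([-0.0012, -0.0001,  0.0005]))
```

View pics/w2.png

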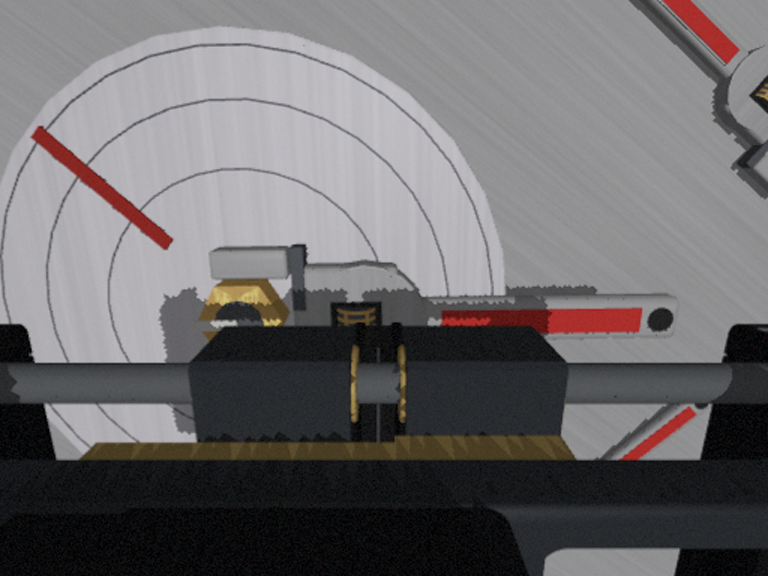

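Wrist view: worm at (355,318), still under the closed fingers near (378,340). The nut is at (240,310) and the moving jaw at (250,262), with its gap to the nut. Now I'll feel downward.

>>> servo_tool:
  commands:
    - [0,0.5,1,0,0,0,0]
    - [0,0.5,2,0,0,0,0]
    - [0,0.5,3,0,0,0,0]
    - [0,0.5,3,0,0,0,0]

```text
clock: 3.1
eef_pos: [0.5588, 0.0553, 0.0847]
orientation: [0.892, -0.451, 0.0, -0.001]
ft_force: [0.2, 0.1, 0.1]
grip_width: 0.0005
```

>>> servo_tool:
  commands:
    - [0,0,0.5,0,0,0,0]
    - [0,0,1,0,0,0,0]

```text
clock: 3.3
eef_pos: [0.5588, 0.0553, 0.0837]
orientation: [0.892, -0.451, 0.0, -0.001]
ft_force: [-0.3, 0.2, 0.8]
grip_width: 0.0005
```

>>> servo_tool:
  commands:
    - [0,0,0.5,0,0,0,0]

```text
clock: 3.4
eef_pos: [0.5588, 0.0553, 0.0831]
orientation: [0.892, -0.451, 0.0, -0.001]
ft_force: [-0.0, -0.4, 0.0]
grip_width: 0.0005
```

>>> servo_tool:
  commands:
    - [0,0,0.4,0,0,0,0]

```text
clock: 3.5
eef_pos: [0.5588, 0.0553, 0.0826]
orientation: [0.892, -0.451, 0.0, -0.0]
ft_force: [-0.8, 0.1, -0.2]
grip_width: 0.0003
```

>>> servo_tool:
  commands:
    - [0,0,0.4,0,0,0,0]

```text
clock: 3.6
eef_pos: [0.5588, 0.0553, 0.0822]
orientation: [0.892, -0.451, 0.0, -0.0]
ft_force: [-0.3, -0.2, -0.5]
grip_width: 0.0007
```

>>> servo_tool:
  commands:
    - [0,0,0.4,0,0,0,0]

```text
clock: 3.7
eef_pos: [0.5588, 0.0553, 0.0817]
orientation: [0.892, -0.451, 0.0, -0.0]
ft_force: [0.0, 1.2, -0.4]
grip_width: 0.0003
```

>>> servo_tool:
  commands:
    - [0,0,0.4,0,0,0,0]

```text
clock: 3.8
eef_pos: [0.5588, 0.0553, 0.0813]
orientation: [0.892, -0.451, 0.0, -0.0]
ft_force: [0.2, -0.1, -1.0]
grip_width: 0.0005
```

No contact 1.7 mm below the nominal top, so the tip is probably narrower than 9 mm from centre. I'll raise it and try centred.

>>> servo_tool:
  commands:
    - [0,0,-2.5,0,0,0,0]
    - [-6,0,-2.5,0,0,0,0]
    - [-6,0,-2.5,0,0,0,0]
    - [-6,0,-2,0,0,0,0]
    - [-6,0,-1.5,0,0,0,0]

```text
clock: 4.3
eef_pos: [0.5552, 0.0602, 0.0828]
orientation: [0.892, -0.451, 0.0, -0.0]
ft_force: [-0.5, -0.5, 0.5]
grip_width: 0.0004
```

>>> servo_tool:
  commands:
    - [0,0,0.4,0,0,0,0]

```text
clock: 4.4
eef_pos: [0.5552, 0.0601, 0.0823]
orientation: [0.892, -0.451, 0.0, -0.0]
ft_force: [-0.4, 0.3, -0.4]
grip_width: 0.0
```

>>> servo_tool:
  commands:
    - [0,0,0.4,0,0,0,0]

```text
clock: 4.5
eef_pos: [0.5553, 0.06, 0.0819]
orientation: [0.892, -0.451, 0.0, -0.0]
ft_force: [-0.3, -0.3, -0.0]
grip_width: 0.0003
```

>>> servo_tool:
  commands:
    - [0,0,0.4,0,0,0,0]

```text
clock: 4.6
eef_pos: [0.5552, 0.0599, 0.0813]
orientation: [0.892, -0.452, 0.0, -0.0]
ft_force: [-0.3, -0.5, 0.1]
grip_width: 0.0007
```

>>> servo_tool:
  commands:
    - [0,0,0.4,0,0,0,0]

```text
clock: 4.7
eef_pos: [0.5552, 0.0598, 0.0809]
orientation: [0.892, -0.452, 0.0, -0.0]
ft_force: [-0.8, -0.0, -0.0]
grip_width: 0.0005
```

>>> servo_tool:
  commands:
    - [0,0,0.4,0,0,0,0]

```text
clock: 4.8
eef_pos: [0.5552, 0.0597, 0.0804]
orientation: [0.892, -0.452, 0.0, -0.0]
ft_force: [0.5, -1.2, -0.1]
grip_width: 0.0004
```

Run:
```python
from h import *
save(camera('scene'),'s2.png',(230,150,360,250),6); save(camera('wrist'),'w3.png',None,1.5)
print(proj('scene',[.5552,.0597,.075]))
```

```text
[280.57922109 196.9656543 ]
```

View pics/s2.png

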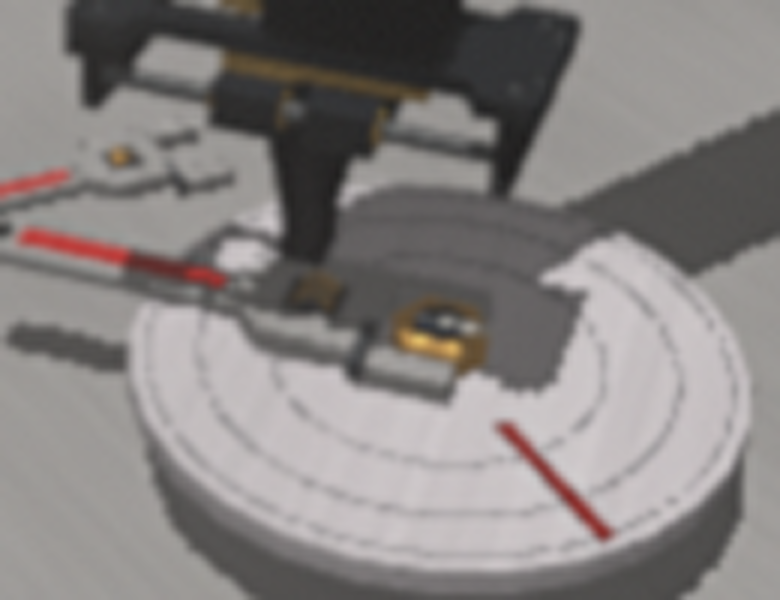

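View pics/w3.png

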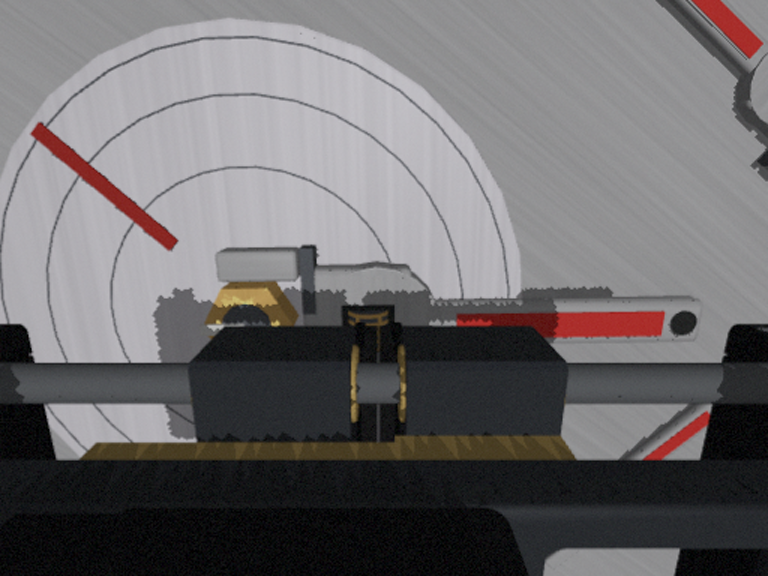

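Run:
```python
from h import *
s=observe();p=s['eef_pos'];R=Rn.from_quat(s['orientation']);print(p,s['ft_force'],s['clock'])
c=lambda q:((proj('scene',q)-[229.6,149.6])*6).round(0)
for off in([0,0,.008],[.015,.0095,.008],[-.015,.0095,.008],[.015,-.0095,.008],[-.015,-.0095,.008],[0,0,-.011],[0,0,-.062]): print(off,c(p+R.apply(off)),proj('wrist',p+R.apply(off))*1.5)
print('worm',c([.5535,.0627,.075]),'nut',c([.5213,.107,.073]),proj('wrist',[.5535,.0627,.075])*1.5,'red',c([.5285,.1565,.055]),c([.5359,.231,.055]))
```

```text
[0.55517438 0.0597324  0.08040876] [ 0.13542997 -0.2747244   0.30282412] 4.9
[0, 0, 0.008] [306. 289.] [375.9682702  328.57091628]
[0.015, 0.0095, 0.008] [279. 269.] [408.77435992 348.07523985]
[-0.015, 0.0095, 0.008] [346. 285.] [343.17068792 348.054745  ]
[0.015, -0.0095, 0.008] [265. 294.] [409.59382544 308.59456866]
[-0.015, -0.0095, 0.008] [333. 310.] [342.3245622  308.56792028]
[0, 0, -0.011] [308. 253.] [375.83303064 345.34810104]
[0, 0, -0.062] [314. 150.] [375.27938593 414.03514304]
worm [313. 287.] nut [439. 320.] [368.35824524 329.81762251] red [498. 424.] [610. 538.]
```

Run:
```python
from h import *
im=camera('scene'); a=cv2.resize(im[180:212,262:302],None,fx=16,fy=16,interpolation=cv2.INTER_NEAREST)
o=cv2.cvtColor(cv2.imread('pics/scene0.png'),cv2.COLOR_BGR2RGB)
b=cv2.resize(o[180:212,262:302],None,fx=10,fy=10,interpolation=cv2.INTER_NEAREST)
save(a,'z1.png');save(b,'z0.png')
w=camera('wrist');save(w[190:230,210:280],'z2.png',None,10)
```

```text
(no output)
```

View pics/z1.png

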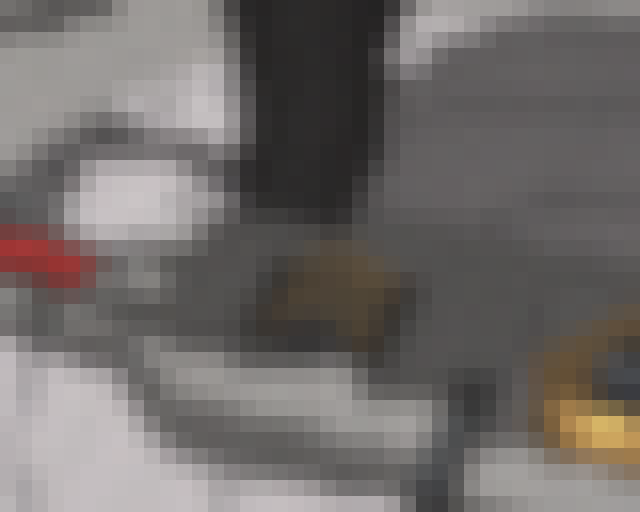

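View pics/z2.png

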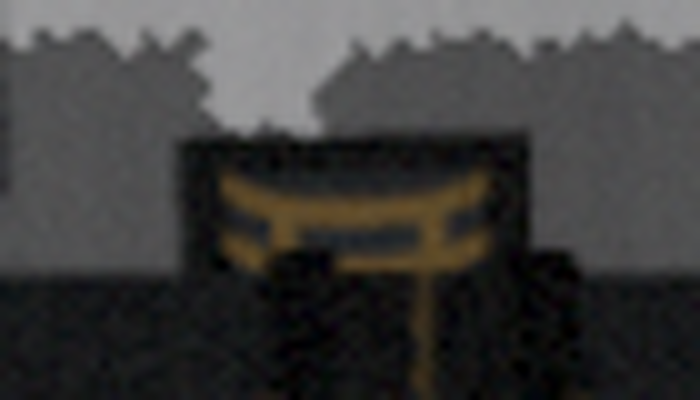

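>>> servo_tool:
  commands:
    - [0,0,0.5,0,0,0,0]

```text
clock: 5.1
eef_pos: [0.5553, 0.0598, 0.0801]
orientation: [0.892, -0.452, 0.0, -0.0]
ft_force: [-0.4, -0.2, 0.8]
grip_width: 0.0003
```

>>> servo_tool:
  commands:
    - [0,0,0.5,0,0,0,0]

```text
clock: 5.2
eef_pos: [0.5553, 0.0598, 0.0795]
orientation: [0.892, -0.452, 0.0, -0.0]
ft_force: [0.3, -0.1, 0.5]
grip_width: 0.0006
```

>>> servo_tool:
  commands:
    - [0,0,0.5,0,0,0,0]

```text
clock: 5.3
eef_pos: [0.5553, 0.0598, 0.079]
orientation: [0.892, -0.452, 0.0, -0.0]
ft_force: [0.3, 0.3, 0.8]
grip_width: 0.0006
```

>>> servo_tool:
  commands:
    - [0,0,0.5,0,0,0,0]

```text
clock: 5.4
eef_pos: [0.5553, 0.0598, 0.0785]
orientation: [0.892, -0.452, 0.0, -0.0]
ft_force: [-0.1, 0.3, 0.3]
grip_width: 0.0005
```

>>> servo_tool:
  commands:
    - [0,0,0.6,0,0,0,0]

```text
clock: 5.5
eef_pos: [0.5554, 0.0598, 0.0778]
orientation: [0.892, -0.452, 0.0, -0.0]
ft_force: [-0.2, 0.2, -0.2]
grip_width: 0.0007
```

>>> servo_tool:
  commands:
    - [0,0,0.6,0,0,0,0]

```text
clock: 5.6
eef_pos: [0.5553, 0.0599, 0.0771]
orientation: [0.892, -0.452, 0.0, -0.0]
ft_force: [-0.2, -0.1, 0.1]
grip_width: 0.0006
```

>>> servo_tool:
  commands:
    - [0,0,0.6,0,0,0,0]

```text
clock: 5.7
eef_pos: [0.5553, 0.0598, 0.0765]
orientation: [0.892, -0.452, 0.0, -0.0]
ft_force: [0.3, -0.1, -0.3]
grip_width: 0.0002
```

>>> servo_tool:
  commands:
    - [0,0,0.6,0,0,0,0]

```text
clock: 5.8
eef_pos: [0.5553, 0.0598, 0.0758]
orientation: [0.892, -0.452, 0.0, -0.0]
ft_force: [0.3, -0.5, 0.3]
grip_width: 0.0006
```

Run:
```python
from h import *
im=camera('scene'); a=cv2.resize(im[172:212,262:312],None,fx=14,fy=14,interpolation=cv2.INTER_CUBIC)
save(a,'z3.png'); t=camera('top'); save(t,'t3.png',(160,155,285,270),6)
```

```text
(no output)
```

View pics/z3.png

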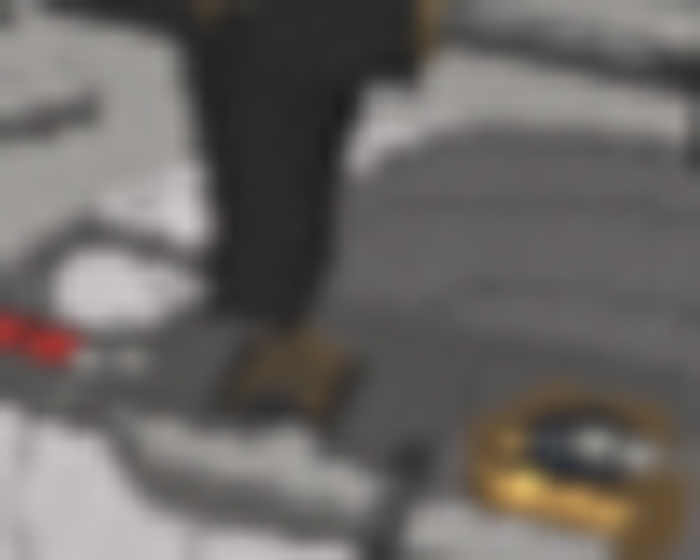

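View pics/t3.png

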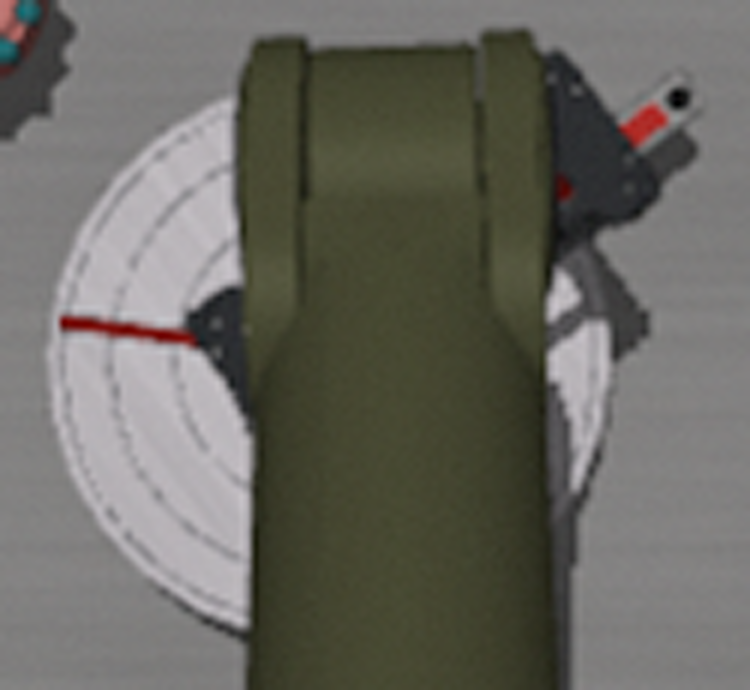

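Run:
```python
from h import *
s=observe();p=s['eef_pos'];R=Rn.from_quat(s['orientation']);print(p,R.as_matrix().round(3),s['ft_force'],s['moment'])
c=lambda q:((proj('top',q)-[159.6,154.6])*6).round(0)
for z in(-.062,-.09,-.12): print(z,c(p+R.apply([0,0,z])),[c(p+R.apply([a,b,z])) for a in(-.095,.095) for b in(-.0375,.0375)])
cs=lambda q:((proj('scene',q)-[261.6,171.6])*14).round(0)
for z in(.008,0,-.0066,-.011,-.062): print(z,cs(p+R.apply([0,0,z])),cs(p+R.apply([0,.02,z])))
```

```text
[0.55520584 0.05987479 0.07575881] [[ 0.592 -0.806  0.001]
 [-0.806 -0.592  0.   ]
 [ 0.    -0.001 -1.   ]] [-0.4067849   0.15214571 -0.3030508 ] [-0.03814627  0.12470062 -0.0545653 ]
-0.062 [427. 267.] [array([195., 328.]), array([298., 470.]), array([554.,  68.]), array([658., 207.])]
-0.09 [425. 262.] [array([187., 324.]), array([293., 470.]), array([556.,  57.]), array([662., 200.])]
-0.12 [423. 255.] [array([178., 319.]), array([287., 470.]), array([557.,  45.]), array([667., 192.])]
0.008 [264. 388.] [297. 327.]
0 [266. 352.] [299. 292.]
-0.0066 [268. 323.] [301. 263.]
-0.011 [270. 303.] [303. 243.]
-0.062 [284.  65.] [318.   8.]
```

The scene view shows the fingertip bottom about 14 mm above its nominal place, and there is still no contact, while x and y look right. I'll keep feeling downward.

>>> servo_tool:
  commands:
    - [0,0,0.6,0,0,0,0]

```text
clock: 6.0
eef_pos: [0.5553, 0.0598, 0.0752]
orientation: [0.892, -0.452, 0.0, -0.0]
ft_force: [0.4, -0.4, -0.3]
grip_width: 0.0005
```

>>> servo_tool:
  commands:
    - [0,0,0.6,0,0,0,0]

```text
clock: 6.1
eef_pos: [0.5553, 0.0598, 0.0746]
orientation: [0.892, -0.452, 0.0, -0.0]
ft_force: [0.9, 1.0, -0.2]
grip_width: 0.0011
```

>>> servo_tool:
  commands:
    - [0,0,0.6,0,0,0,0]

```text
clock: 6.2
eef_pos: [0.5553, 0.0599, 0.0739]
orientation: [0.892, -0.452, 0.0, -0.0]
ft_force: [0.3, -0.5, 0.5]
grip_width: 0.0006
```

>>> servo_tool:
  commands:
    - [0,0,0.6,0,0,0,0]

```text
clock: 6.3
eef_pos: [0.5553, 0.0598, 0.0733]
orientation: [0.892, -0.452, 0.0, -0.0]
ft_force: [0.2, 0.7, 0.2]
grip_width: 0.0003
```

>>> servo_tool:
  commands:
    - [0,0,0.6,0,0,0,0]

```text
clock: 6.4
eef_pos: [0.5553, 0.0599, 0.0726]
orientation: [0.892, -0.452, 0.0, -0.0]
ft_force: [0.2, -0.6, 0.2]
grip_width: 0.0003
```

>>> servo_tool:
  commands:
    - [0,0,0.6,0,0,0,0]

```text
clock: 6.5
eef_pos: [0.5553, 0.0598, 0.0719]
orientation: [0.892, -0.452, 0.0, -0.0]
ft_force: [-0.4, -0.3, -0.2]
grip_width: 0.0004
```

>>> servo_tool:
  commands:
    - [0,0,0.6,0,0,0,0]

```text
clock: 6.6
eef_pos: [0.5553, 0.0599, 0.0713]
orientation: [0.892, -0.452, 0.0, -0.0]
ft_force: [-0.5, -0.0, 0.5]
grip_width: 0.0005
```

>>> servo_tool:
  commands:
    - [0,0,0.6,0,0,0,0]

```text
clock: 6.7
eef_pos: [0.5553, 0.0598, 0.0706]
orientation: [0.892, -0.452, 0.0, -0.0]
ft_force: [-0.3, -0.4, 0.3]
grip_width: 0.0006
```

Run:
```python
from h import *
im=camera('scene'); a=cv2.resize(im[172:212,262:312],None,fx=14,fy=14,interpolation=cv2.INTER_CUBIC)
save(a,'z4.png'); print(observe()['ft_force'])
```

```text
[-1.28906213  0.4551149   0.15735178]
```

View pics/z4.png

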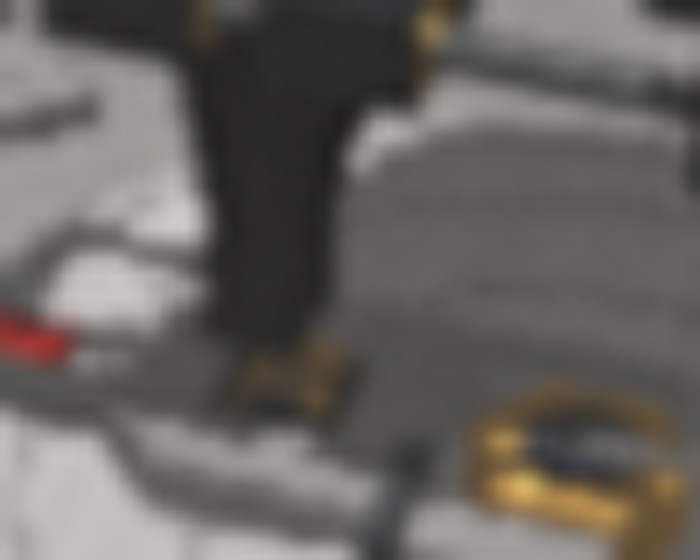

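>>> servo_tool:
  commands:
    - [0,0,0.5,0,0,0,0]

```text
clock: 6.85
eef_pos: [0.5553, 0.0598, 0.07]
orientation: [0.892, -0.452, 0.0, -0.0]
ft_force: [-0.1, 0.4, -0.8]
grip_width: 0.0008
```

>>> servo_tool:
  commands:
    - [0,0,0.5,0,0,0,0]

```text
clock: 6.95
eef_pos: [0.5553, 0.0599, 0.0695]
orientation: [0.892, -0.451, 0.0, -0.0]
ft_force: [0.4, -0.3, 0.2]
grip_width: 0.0005
```

>>> servo_tool:
  commands:
    - [0,0,0.5,0,0,0,0]

```text
clock: 7.05
eef_pos: [0.5553, 0.0599, 0.069]
orientation: [0.892, -0.451, 0.0, -0.0]
ft_force: [0.5, -0.0, -0.2]
grip_width: 0.0005
```

>>> servo_tool:
  commands:
    - [0,0,0.5,0,0,0,0]

```text
clock: 7.15
eef_pos: [0.5553, 0.0599, 0.0684]
orientation: [0.892, -0.452, 0.0, -0.0]
ft_force: [0.1, 0.7, -0.4]
grip_width: 0.0002
```

>>> servo_tool:
  commands:
    - [0,0,0.5,0,0,0,0]

```text
clock: 7.25
eef_pos: [0.5553, 0.0599, 0.0679]
orientation: [0.892, -0.452, 0.0, -0.0]
ft_force: [-0.6, -0.3, -0.5]
grip_width: 0.0005
```

>>> servo_tool:
  commands:
    - [0,0,0.4,0,0,0,0]

```text
clock: 7.35
eef_pos: [0.5553, 0.0599, 0.0674]
orientation: [0.892, -0.452, 0.0, -0.0]
ft_force: [0.2, 0.1, 0.2]
grip_width: 0.0003
```

>>> servo_tool:
  commands:
    - [0,0,0.4,0,0,0,0]

```text
clock: 7.45
eef_pos: [0.5553, 0.0599, 0.067]
orientation: [0.892, -0.452, 0.0, -0.0]
ft_force: [0.7, -0.8, -0.4]
grip_width: 0.0006
```

>>> servo_tool:
  commands:
    - [0,0,0.4,0,0,0,0]

```text
clock: 7.55
eef_pos: [0.5553, 0.0598, 0.0665]
orientation: [0.892, -0.452, 0.0, -0.0]
ft_force: [-0.8, -0.4, -0.1]
grip_width: 0.0005
```

>>> servo_tool:
  commands:
    - [0,0,0.4,0,0,0,0]

```text
clock: 7.65
eef_pos: [0.5553, 0.0599, 0.0661]
orientation: [0.892, -0.452, 0.0, -0.0]
ft_force: [-0.3, 0.5, 0.0]
grip_width: 0.0006
```

>>> servo_tool:
  commands:
    - [0,0,0.4,0,0,0,0]

```text
clock: 7.75
eef_pos: [0.5553, 0.0598, 0.0657]
orientation: [0.892, -0.452, 0.0, -0.0]
ft_force: [-0.2, -0.6, -0.3]
grip_width: 0.0007
```

Run:
```python
from h import *
im=camera('scene'); a=cv2.resize(im[172:212,262:312],None,fx=14,fy=14,interpolation=cv2.INTER_CUBIC)
save(a,'z5.png'); 
w=camera('wrist');save(w[190:230,190:280],'w5.png',None,8)
s=observe();print(s['ft_force'],s['effort'].round(2),s['qpos'].round(3))
```

```text
[ 0.20622735 -0.14004749 -0.61104053] [  0.   -37.5    4.2  -27.47  -0.06  -0.05   0.  ] [-0.612  0.264  0.522  1.866 -0.151  1.05  -0.966]
```

View pics/z5.png

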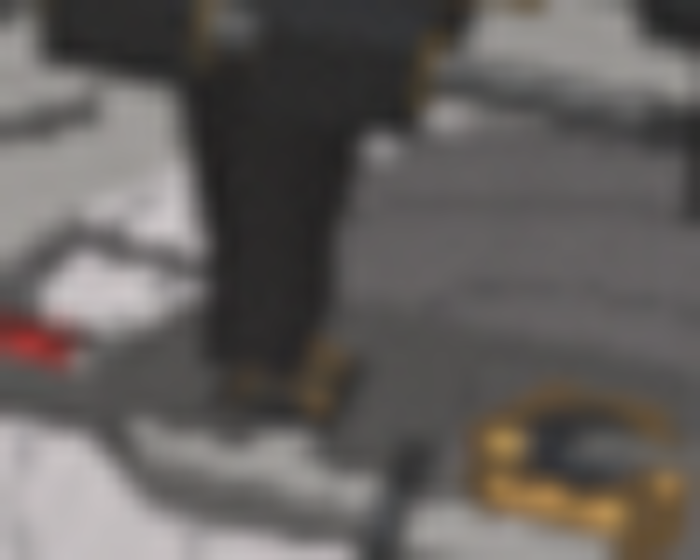

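View pics/w5.png

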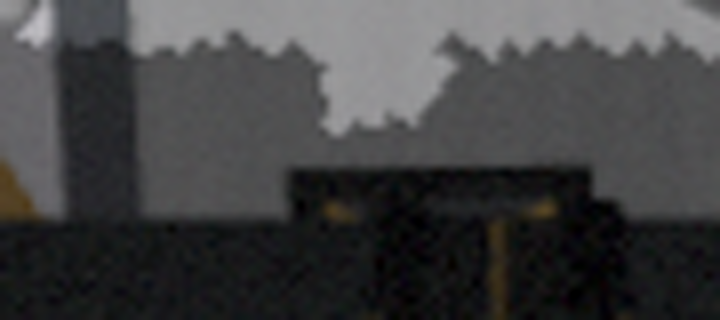

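>>> servo_tool:
  commands:
    - [0,0,0.4,0,0,0,0]

```text
clock: 7.95
eef_pos: [0.5553, 0.0599, 0.0653]
orientation: [0.892, -0.452, 0.0, -0.0]
ft_force: [0.3, 0.1, -0.5]
grip_width: 0.0005
```

>>> servo_tool:
  commands:
    - [0,0,0.4,0,0,0,0]

```text
clock: 8.05
eef_pos: [0.5553, 0.0598, 0.0649]
orientation: [0.892, -0.452, 0.0, -0.0]
ft_force: [-0.0, 1.0, -0.4]
grip_width: 0.0004
```

>>> servo_tool:
  commands:
    - [0,0,0.4,0,0,0,0]

```text
clock: 8.15
eef_pos: [0.5553, 0.0598, 0.0644]
orientation: [0.892, -0.452, 0.0, -0.0]
ft_force: [-0.1, -0.5, 0.0]
grip_width: 0.0001
```

>>> servo_tool:
  commands:
    - [0,0,0.4,0,0,0,0]

```text
clock: 8.25
eef_pos: [0.5553, 0.0599, 0.064]
orientation: [0.892, -0.452, 0.0, -0.0]
ft_force: [-0.1, 0.5, 0.0]
grip_width: 0.0005
```

>>> servo_tool:
  commands:
    - [0,0,0.4,0,0,0,0]

```text
clock: 8.35
eef_pos: [0.5553, 0.0599, 0.0636]
orientation: [0.892, -0.452, 0.0, -0.0]
ft_force: [0.3, -0.5, 0.0]
grip_width: 0.0002
```

>>> servo_tool:
  commands:
    - [0,0,0.4,0,0,0,0]

```text
clock: 8.45
eef_pos: [0.5553, 0.0598, 0.0631]
orientation: [0.892, -0.452, 0.0, -0.0]
ft_force: [-0.7, 0.5, -0.3]
grip_width: 0.0003
```

>>> servo_tool:
  commands:
    - [0,0,0.4,0,0,0,0]

```text
clock: 8.55
eef_pos: [0.5553, 0.0598, 0.0627]
orientation: [0.892, -0.452, 0.0, -0.0]
ft_force: [0.5, -0.1, 0.5]
grip_width: 0.0004
```

>>> servo_tool:
  commands:
    - [0,0,0.4,0,0,0,0]

```text
clock: 8.65
eef_pos: [0.5553, 0.0599, 0.0623]
orientation: [0.892, -0.452, 0.0, -0.0]
ft_force: [0.1, -0.1, 2.9]
grip_width: 0.0008
```

>>> servo_tool:
  commands:
    - [0,0,0.4,0,0,0,0]

```text
clock: 8.75
eef_pos: [0.5554, 0.0599, 0.0622]
orientation: [0.892, -0.452, 0.0, -0.0]
ft_force: [-1.5, 0.3, 3.8]
grip_width: 0.0001
```

>>> servo_tool:
  commands:
    - [0,0,0.4,0,0,0,0]

```text
clock: 8.85
eef_pos: [0.5554, 0.0599, 0.0622]
orientation: [0.892, -0.452, 0.0, -0.0]
ft_force: [-1.6, -0.5, 5.2]
grip_width: 0.0005
```

>>> servo_tool:
  commands:
    - [0,0,0.4,0,0,0,0]

```text
clock: 8.95
eef_pos: [0.5554, 0.0599, 0.0622]
orientation: [0.892, -0.452, 0.0, -0.001]
ft_force: [-1.8, 0.0, 5.2]
grip_width: 0.0006
```

>>> servo_tool:
  commands:
    - [0,0,0.4,0,0,0,0]

```text
clock: 9.05
eef_pos: [0.5554, 0.0599, 0.0622]
orientation: [0.892, -0.452, -0.0, -0.001]
ft_force: [-2.2, -0.9, 5.7]
grip_width: 0.0008
```

Run:
```python
from h import *
im=camera('scene'); a=cv2.resize(im[172:212,262:312],None,fx=14,fy=14,interpolation=cv2.INTER_CUBIC)
save(a,'z6.png'); 
s=observe();print(s['ft_force'],s['eef_pos'])
```

```text
[-2.59432389 -0.30442463  4.93907332] [0.55538796 0.05989113 0.06219716]
```

View pics/z6.png

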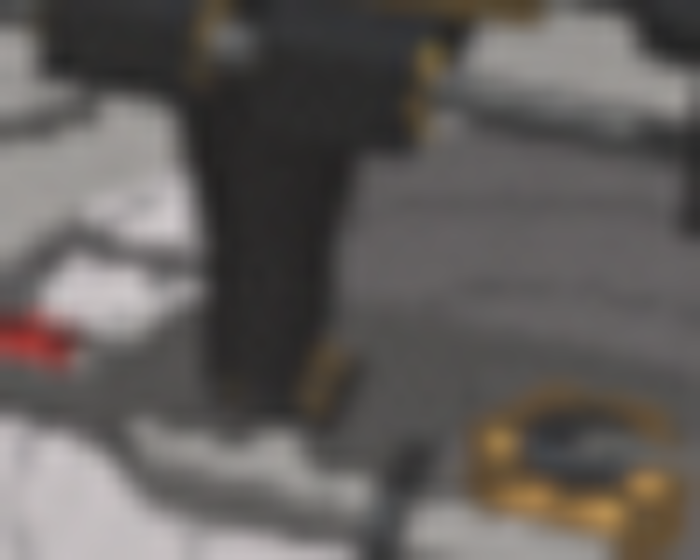

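Contact is felt at TCP z = 0.0622, about 5 N for 0.4 mm of command. Now a first trial rub towards the nut (tool −x), pressing about 8 N.

>>> servo_tool:
  commands:
    - [0,0,0.6,0,0,0,0]
    - [-2,0,0.6,0,0,0,0]
    - [-4,0,0.6,0,0,0,0]

```text
clock: 9.4
eef_pos: [0.5544, 0.0617, 0.0623]
orientation: [0.892, -0.452, 0.002, -0.001]
ft_force: [1.5, -3.4, 3.4]
grip_width: 0.0009
```

>>> servo_tool:
  commands:
    - [-2,0,0.6,0,0,0,0]
    - [-4,0,0.6,0,0,0,0]
    - [-6,0,0.6,0,0,0,0]

```text
clock: 9.7
eef_pos: [0.5518, 0.0655, 0.0622]
orientation: [0.892, -0.452, 0.003, -0.001]
ft_force: [1.0, -4.5, 6.1]
grip_width: 0.0005
```

Run:
```python
from h import *
w=camera('wrist');save(w,'w6.png',None,1.5)
s=observe();print(s['ft_force'],s['eef_pos'])
```

```text
[ 0.05142914 -3.66476052  5.75535092] [0.55148289 0.06585511 0.06218441]
```

View pics/w6.png

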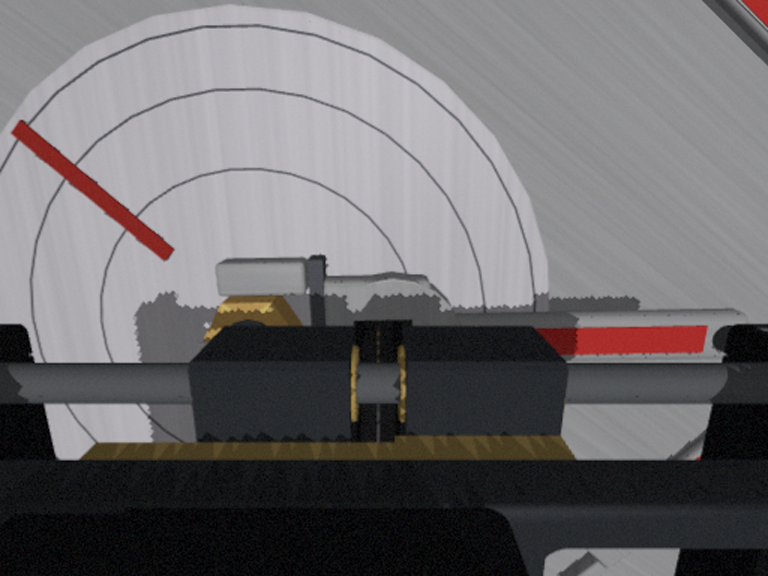

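The jaw's edge moved from 17 to 15 px beyond the head outline and the drag was about 4 N, so the worm is turning. I'll continue the stroke.

>>> servo_tool:
  commands:
    - [-2,0,0.7,0,0,0,0]
    - [-4,0,0.7,0,0,0,0]
    - [-5.5,0,0.7,0,0,0,0]

```text
clock: 10.05
eef_pos: [0.5488, 0.07, 0.0618]
orientation: [0.892, -0.452, 0.003, -0.001]
ft_force: [1.5, -1.6, 3.5]
grip_width: 0.0003
```

>>> servo_tool:
  commands:
    - [-2,0,0.6,0,0,0,0]
    - [-3,0,0.6,0,0,0,0]

```text
clock: 10.25
eef_pos: [0.5472, 0.0726, 0.0615]
orientation: [0.892, -0.452, 0.003, -0.001]
ft_force: [0.4, -1.2, 4.8]
grip_width: 0.0005
```

>>> servo_tool:
  commands:
    - [0,0,-3,0,0,0,0]
    - [2,0,-6,0,0,0,0]
    - [12,0,-6,0,0,0,0]
    - [19.5,0,-6,0,0,0,0]
    - [19.5,0,-5,0,0,0,0]

```text
clock: 10.75
eef_pos: [0.5595, 0.055, 0.0666]
orientation: [0.891, -0.453, 0.004, -0.001]
ft_force: [-0.7, -0.3, 0.2]
grip_width: 0.0006
```

Run:
```python
from h import *
s=observe();print(s['ft_force'],s['eef_pos'],row([.5582,.0563,.0635],-53.7))
```

```text
[-0.73713445 -0.2512103   0.20846265] [0.55954565 0.05497012 0.06657343] (array([-1.89,  0.32,  3.06]), array([-0.0049, -0.006 , -0.0041]))
```

>>> servo_tool:
  commands:
    - [-1.5,0.3,1.5,-0.005,-0.006,-0.004,0]
    - [-1.5,0.3,3,-0.005,-0.006,-0.004,0]
    - [-1.5,0.3,3.6,-0.005,-0.006,-0.004,0]

```text
clock: 11.05
eef_pos: [0.5581, 0.0562, 0.0625]
orientation: [0.892, -0.452, -0.0, 0.0]
ft_force: [0.4, 0.3, 0.1]
grip_width: 0.0003
```

>>> servo_tool:
  commands:
    - [0,0,0.5,0,0,0,0]

```text
clock: 11.15
eef_pos: [0.558, 0.0564, 0.0619]
orientation: [0.892, -0.451, -0.0, 0.0]
ft_force: [0.4, -0.4, 0.5]
grip_width: 0.0004
```

>>> servo_tool:
  commands:
    - [0,0,0.5,0,0,0,0]

```text
clock: 11.25
eef_pos: [0.5582, 0.0564, 0.0615]
orientation: [0.892, -0.451, -0.0, 0.0]
ft_force: [-0.3, -0.2, 2.6]
grip_width: 0.0004
```

>>> servo_tool:
  commands:
    - [0,0,0.5,0,0,0,0]

```text
clock: 11.35
eef_pos: [0.5583, 0.0565, 0.0614]
orientation: [0.892, -0.451, -0.0, 0.0]
ft_force: [-1.5, -0.3, 3.2]
grip_width: 0.0003
```

>>> servo_tool:
  commands:
    - [0,0,0.5,0,0,0,0]
    - [-2,0,0.3,0,0,0,0]
    - [-4,0,0,0,0,0,0]

```text
clock: 11.65
eef_pos: [0.5571, 0.0586, 0.062]
orientation: [0.892, -0.452, 0.001, 0.0]
ft_force: [1.8, -3.1, 3.4]
grip_width: 0.0001
```

>>> servo_tool:
  commands:
    - [-2,0,0.7,0,0,0,0]
    - [-4,0,0.7,0,0,0,0]
    - [-6,0,0.7,0,0,0,0]

```text
clock: 11.95
eef_pos: [0.5545, 0.0623, 0.0622]
orientation: [0.892, -0.452, 0.002, 0.0]
ft_force: [0.0, -4.4, 7.0]
grip_width: 0.0002
```

>>> servo_tool:
  commands:
    - [-2,0,0.7,0,0,0,0]
    - [-4,0,0.7,0,0,0,0]
    - [-6,0,0.7,0,0,0,0]

```text
clock: 12.25
eef_pos: [0.5517, 0.066, 0.0622]
orientation: [0.892, -0.452, 0.003, 0.0]
ft_force: [0.8, -4.3, 5.9]
grip_width: 0.0008
```

>>> servo_tool:
  commands:
    - [-2,0,0.8,0,0,0,0]
    - [-4,0,0.8,0,0,0,0]
    - [-5.5,0,0.8,0,0,0,0]

```text
clock: 12.55
eef_pos: [0.5489, 0.0702, 0.0618]
orientation: [0.892, -0.453, 0.004, -0.0]
ft_force: [2.2, -1.0, 2.3]
grip_width: 0.0003
```

>>> servo_tool:
  commands:
    - [0,0,-3,0,0,0,0]
    - [0,0,-8,0,0,0,0]
    - [0,0,-40,0,0,0,0]
    - [-10,0,-60,0,0,0,0]
    - [-10,0,-60,0,0,0,0]

```text
clock: 13.05
eef_pos: [0.5438, 0.0807, 0.1244]
orientation: [0.892, -0.452, 0.005, -0.002]
ft_force: [0.1, 0.3, -0.3]
grip_width: 0.0003
```

Run:
```python
from h import *
s=observe();i=camera_info('wrist');w=camera('wrist');save(w,'w7.png',(120,120,340,240),3.5);np.save('w7.npy',i['world_from_camera'])
print(s['ft_force'],s['eef_pos'],s['clock'])
```

```text
[ 0.07682743  0.30187417 -0.27627805] [0.54375065 0.08074186 0.12442759] 13.05
```

View pics/w7.png

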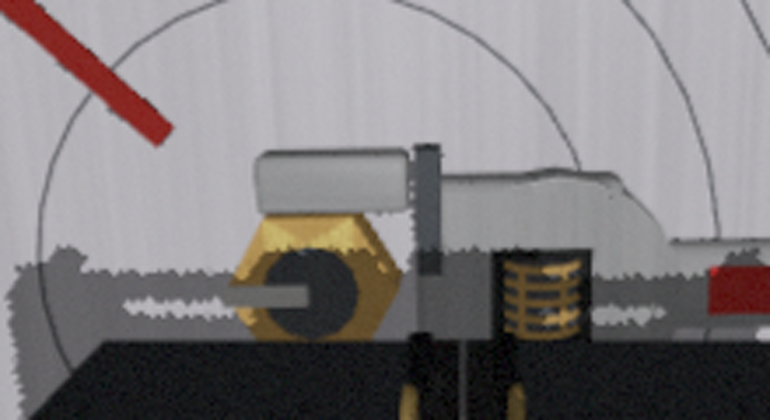

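Run:
```python
from h import *
i=camera_info('wrist'); i['world_from_camera']=np.load('w7.npy')
a=np.radians(126.3);ux=np.array([np.cos(a),np.sin(a)]);uy=np.array([-ux[1],ux[0]])
g=lambda x,y,z:atz('wrist',(120+(x+.5)/3.5-.5,120+(y+.5)/3.5-.5),z,i)[:2]
c=g(311,293,.073)
for n,q in dict(jawout=(340,151,.068),jawin=(340,212,.068),jawend=(258,180,.068),jawend2=(408,180,.068),headout=(460,176,.069),headout2=(570,174,.069),worm=(542,297,.074),mouthbot=(415,250,.069),corner=(400,277,.0705),corner0=(229,290,.0705),stripe=(240,297,.0705)).items():
    d=g(*q)-c; print(n,(d@ux*1000).round(1),(d@uy*1000).round(1))
print(c)
```

```text
jawout -7.2 -32.9
jawin -6.8 -18.4
jawend 12.1 -26.1
jawend2 -22.9 -26.1
headout -35.1 -27.2
headout2 -60.7 -27.6
worm -54.3 0.8
mouthbot -24.4 -9.4
corner -20.9 -3.1
corner0 19.8 0.0
stripe 17.3 1.8
[0.52137111 0.10707516]
```

Run:
```python
from h import *
im=cv2.cvtColor(cv2.imread('pics/w1.png'),cv2.COLOR_BGR2RGB); save(im,'w1c.png',(230,190,470,330),3.2)
```

```text
(no output)
```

View pics/w1c.png

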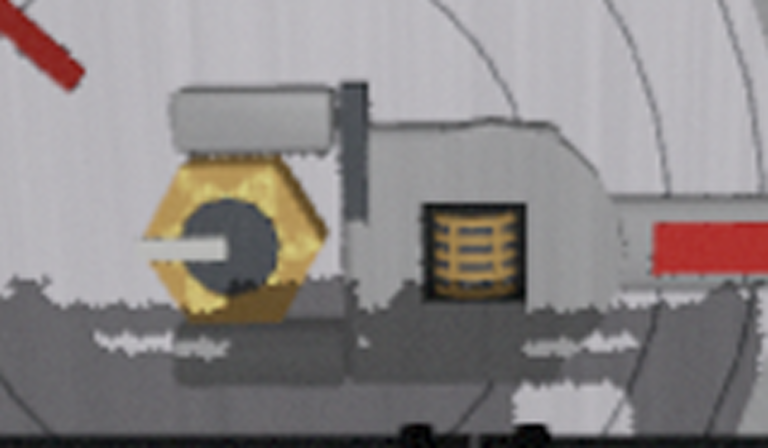

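In this view (crop): jaw outer edge at row 151, head edge at row 176, nut at (311,293). That makes jaw travel about 8.3 mm, against about 6.6 at the start. So it is closing, with roughly 35 mm more rub to go.

Run:
```python
from h import *
print(row([.5582,.0563,.0665],-53.7))
```

```text
(array([27.72,  2.03, 56.42]), array([-0.0062, -0.0063, -0.0003]))
```

>>> servo_tool:
  commands:
    - [28,2,20,-0.006,-0.006,0,0]
    - [28,2,40,-0.006,-0.006,0,0]
    - [28,2,52,-0.006,-0.006,0,0]
    - [28,2,57,-0.006,-0.006,0,0]
    - [28,2,59,-0.006,-0.006,0,0]

```text
clock: 13.6
eef_pos: [0.5576, 0.0565, 0.0629]
orientation: [0.892, -0.451, -0.001, 0.001]
ft_force: [0.2, -0.3, 0.0]
grip_width: 0.0005
```

>>> servo_tool:
  commands:
    - [0,0,0.8,0,0,0,0]
    - [0,0,1.2,0,0,0,0]

```text
clock: 13.8
eef_pos: [0.5579, 0.057, 0.0622]
orientation: [0.892, -0.451, -0.0, 0.0]
ft_force: [0.3, 0.2, 1.0]
grip_width: 0.0002
```

>>> servo_tool:
  commands:
    - [0,0,0.8,0,0,0,0]
    - [-2,0,0.8,0,0,0,0]
    - [-4,0,0.8,0,0,0,0]
    - [-6,0,0.8,0,0,0,0]

```text
clock: 14.2
eef_pos: [0.5553, 0.0613, 0.0623]
orientation: [0.892, -0.451, 0.001, -0.0]
ft_force: [2.0, -1.9, 3.6]
grip_width: 0.0005
```

>>> servo_tool:
  commands:
    - [-2.5,0,0.7,0,0,0,0]
    - [-5,0,0.7,0,0,0,0]
    - [-7.5,0,0.7,0,0,0,0]
    - [-10,0,0.7,0,0,0,0]

```text
clock: 14.6
eef_pos: [0.55, 0.0693, 0.0621]
orientation: [0.892, -0.451, 0.001, -0.0]
ft_force: [1.7, -3.1, 4.1]
grip_width: 0.0006
```

Run:
```python
from h import *
print(row([.5492,.0695,.0613],-53.7),row([.5492,.0695,.0665],-53.7),row([.5582,.0563,.0665],-53.7))
```

```text
(array([-0.59,  0.53,  0.76]), array([-0.0022, -0.0022,  0.0006])) (array([-0.57,  0.51, -4.44]), array([-0.0022, -0.0022,  0.0006])) (array([15.39,  1.09, -4.41]), array([-0.0022, -0.0022,  0.0006]))
```

>>> servo_tool:
  commands:
    - [0,0,-4,-0.002,-0.002,0,0]
    - [5,1,-5,-0.002,-0.002,0,0]
    - [16,1,-5,-0.002,-0.002,0,0]
    - [16,1,-2,-0.002,-0.002,0,0]
    - [15.5,1,-0.5,-0.002,-0.002,0,0]

```text
clock: 15.1
eef_pos: [0.5581, 0.0555, 0.0619]
orientation: [0.892, -0.452, -0.0, 0.0]
ft_force: [-0.2, -0.4, 0.7]
grip_width: 0.0006
```

>>> servo_tool:
  commands:
    - [0,0,0.8,0,0,0,0]
    - [0,0,1.2,0,0,0,0]

```text
clock: 15.3
eef_pos: [0.5583, 0.0555, 0.0615]
orientation: [0.892, -0.452, -0.0, 0.0]
ft_force: [-2.7, -1.7, 8.1]
grip_width: 0.0003
```

>>> servo_tool:
  commands:
    - [-2,0,0.4,0,0,0,0]
    - [-4,0,0.3,0,0,0,0]
    - [-6,0,0.2,0,0,0,0]
    - [-8,0,0.2,0,0,0,0]

```text
clock: 15.7
eef_pos: [0.5546, 0.0609, 0.0622]
orientation: [0.892, -0.452, 0.001, 0.0]
ft_force: [1.1, -4.3, 7.0]
grip_width: 0.0003
```

>>> servo_tool:
  commands:
    - [-2.5,0,0.8,0,0,0,0]
    - [-5,0,0.8,0,0,0,0]
    - [-7.5,0,0.8,0,0,0,0]
    - [-10,0,0.8,0,0,0,0]

```text
clock: 16.1
eef_pos: [0.5496, 0.0683, 0.0622]
orientation: [0.892, -0.453, 0.002, -0.0]
ft_force: [2.3, -2.5, 5.5]
grip_width: 0.0004
```

>>> servo_tool:
  commands:
    - [0,0,-3,0,0,0,0]
    - [0,0,-8,0,0,0,0]
    - [0,0,-40,0,0,0,0]
    - [-10,0,-62,0,0,0,0]
    - [-10,0,-62,0,0,0,0]

```text
clock: 16.6
eef_pos: [0.5447, 0.0787, 0.1271]
orientation: [0.892, -0.452, 0.003, -0.002]
ft_force: [0.3, 1.2, 1.3]
grip_width: 0.0003
```

Run:
```python
from h import *
s=observe();i=camera_info('wrist');w=camera('wrist');save(w,'w8.png',(120,120,340,240),3.5);np.save('w8.npy',i['world_from_camera'])
print(s['ft_force'],s['eef_pos'],s['clock'])
```

```text
[0.25711844 1.17345208 1.33838936] [0.54474528 0.07872773 0.12706594] 16.6
```

View pics/w8.png

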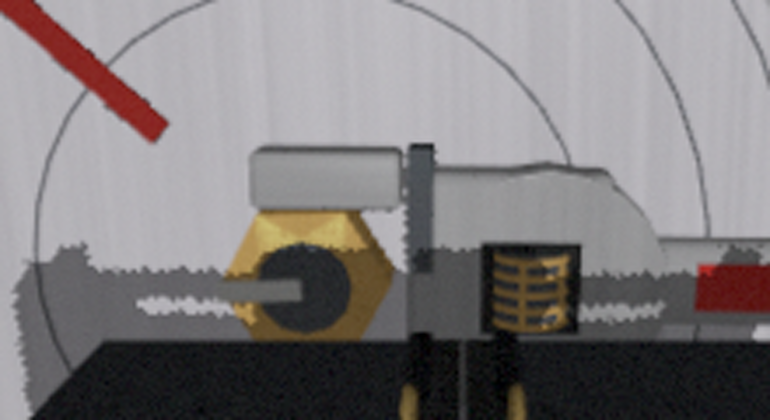

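Jaw edge at row 148, head edge at row 166. The difference has fallen from 25 to 18 px, so travel is about 9.8 mm. Two or three more strokes.

Run:
```python
from h import *
i=camera_info('wrist'); i['world_from_camera']=np.load('w8.npy')
a=np.radians(126.3);ux=np.array([np.cos(a),np.sin(a)]);uy=np.array([-ux[1],ux[0]])
g=lambda x,y,z:atz('wrist',(120+(x+.5)/3.5-.5,120+(y+.5)/3.5-.5),z,i)[:2]
w=g(530,291,.074);print('worm',w, g(304,289,.073)); p=w-.008*ux
print(p,row([p[0],p[1],.0665],-53.7))
```

```text
worm [0.5526976  0.06347163] [0.52107576 0.10691401]
[0.5574337 0.0570242] (array([24.69,  1.7 , 58.88]), array([-0.0043, -0.0028, -0.0006]))
```

>>> servo_tool:
  commands:
    - [25.5,1.7,20,-0.004,-0.003,0,0]
    - [25.5,1.7,40,-0.004,-0.003,0,0]
    - [25.5,1.7,54,-0.004,-0.003,0,0]
    - [25.5,1.7,60,-0.004,-0.003,0,0]
    - [25.5,1.7,62,-0.004,-0.003,0,0]

```text
clock: 17.15
eef_pos: [0.5568, 0.0568, 0.0621]
orientation: [0.892, -0.452, -0.001, 0.001]
ft_force: [-0.6, -0.4, 0.1]
grip_width: 0.0006
```

>>> servo_tool:
  commands:
    - [0,0,0.8,0,0,0,0]
    - [0,0,1.2,0,0,0,0]

```text
clock: 17.35
eef_pos: [0.5572, 0.0569, 0.0617]
orientation: [0.892, -0.451, -0.001, 0.0]
ft_force: [-1.7, -0.4, 2.4]
grip_width: 0.0004
```

>>> servo_tool:
  commands:
    - [0,0,0.5,0,0,0,0]
    - [-2,0,0.5,0,0,0,0]
    - [-4,0,0.4,0,0,0,0]
    - [-6,0,0.4,0,0,0,0]
    - [-8,0,0.4,0,0,0,0]

```text
clock: 17.85
eef_pos: [0.5537, 0.063, 0.0622]
orientation: [0.892, -0.452, 0.001, -0.0]
ft_force: [2.4, -3.8, 4.5]
grip_width: 0.0006
```

>>> servo_tool:
  commands:
    - [-2.5,0,0.8,0,0,0,0]
    - [-5,0,0.8,0,0,0,0]
    - [-7.5,0,0.8,0,0,0,0]
    - [-10,0,0.8,0,0,0,0]

```text
clock: 18.25
eef_pos: [0.548, 0.0713, 0.0617]
orientation: [0.892, -0.452, 0.001, -0.001]
ft_force: [-0.0, -1.1, 2.2]
grip_width: 0.0007
```

Run:
```python
from h import *
print(row([.5574,.057,.0665],-53.7))
```

```text
(array([17.13,  0.88, -4.79]), array([-0.0018, -0.0008, -0.0001]))
```

>>> servo_tool:
  commands:
    - [0,0,-4,-0.002,0,0,0]
    - [5,0.9,-5,-0.002,0,0,0]
    - [17,0.9,-5,-0.002,0,0,0]
    - [17.5,0.9,-2,-0.002,0,0,0]
    - [17,0.9,0,-0.002,0,0,0]

```text
clock: 18.75
eef_pos: [0.5577, 0.0557, 0.0615]
orientation: [0.892, -0.452, 0.001, 0.001]
ft_force: [-0.8, -3.8, 11.4]
grip_width: 0.0008
```

>>> servo_tool:
  commands:
    - [0,0,0.8,0,0,0,0]
    - [0,0,0.9,0,0,0,0]

```text
clock: 18.95
eef_pos: [0.5582, 0.055, 0.0614]
orientation: [0.892, -0.453, 0.001, 0.001]
ft_force: [-1.6, -2.0, 7.1]
grip_width: 0.0005
```

>>> servo_tool:
  commands:
    - [-2,0,0.4,0,0,0,0]
    - [-4,0,0.3,0,0,0,0]
    - [-6,0,0.1,0,0,0,0]
    - [-8,0,0,0,0,0,0]

```text
clock: 19.35
eef_pos: [0.5549, 0.0602, 0.0622]
orientation: [0.891, -0.453, 0.002, 0.001]
ft_force: [2.0, -3.7, 6.0]
grip_width: 0.0002
```

>>> servo_tool:
  commands:
    - [-2.5,0,0.8,0,0,0,0]
    - [-5,0,0.8,0,0,0,0]
    - [-7.5,0,0.8,0,0,0,0]
    - [-10,0,0.8,0,0,0,0]

```text
clock: 19.75
eef_pos: [0.5503, 0.0676, 0.0622]
orientation: [0.891, -0.453, 0.004, 0.0]
ft_force: [2.1, -4.8, 3.9]
grip_width: 0.0005
```

>>> servo_tool:
  commands:
    - [0,0,-3,0,0,0,0]
    - [0,0,-8,0,0,0,0]
    - [0,0,-40,0,0,0,0]
    - [-10,0,-62,0,0,0,0]
    - [-10,0,-62,0,0,0,0]

```text
clock: 20.25
eef_pos: [0.5452, 0.0782, 0.127]
orientation: [0.892, -0.453, 0.005, -0.002]
ft_force: [0.2, -0.1, -0.4]
grip_width: 0.0003
```

Run:
```python
from h import *
s=observe();i=camera_info('wrist');w=camera('wrist');save(w,'w9.png',(120,120,340,240),3.5);np.save('w9.npy',i['world_from_camera'])
print(s['ft_force'],s['eef_pos'],s['clock'])
```

```text
[ 0.21349284 -0.08737124 -0.44836336] [0.54516911 0.07816513 0.12701743] 20.25
```

View pics/w9.png

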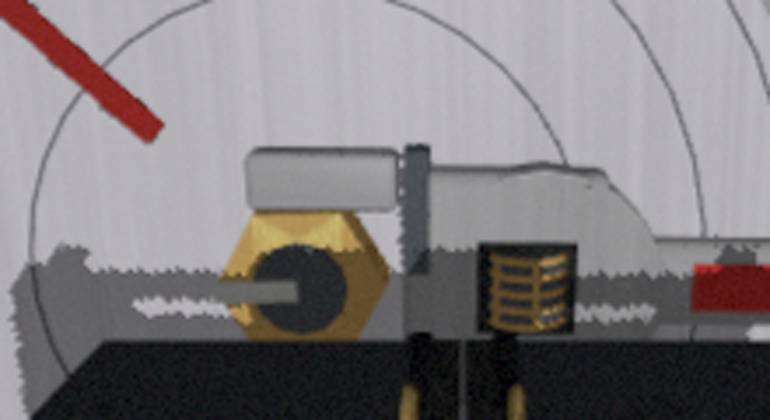

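The jaw/head difference is unchanged at 18 px, so the finger is either slipping on a snug jaw or not turning the worm. I'll check the whole mouth from the pose of the first wrist view.

>>> servo_tool:
  commands:
    - [19,2,-40,-0.004,-0.003,0,0]
    - [19,2,-73,-0.004,-0.003,0,0]
    - [19,2,-73,-0.004,-0.003,0,0]
    - [19,2,-73,-0.004,-0.003,0,0]

```text
clock: 20.7
eef_pos: [0.553, 0.0612, 0.1977]
orientation: [0.892, -0.453, 0.001, 0.0]
ft_force: [-0.1, -0.1, -0.6]
grip_width: 0.0004
```

Run:
```python
from h import *
s=observe();i=camera_info('wrist');w=camera('wrist');cv2.imwrite('pics/w10raw.png',w[:,:,::-1]);np.save('w10.npy',i['world_from_camera'])
b=cv2.resize(w,None,fx=1.5,fy=1.5,interpolation=cv2.INTER_CUBIC)[190:330,230:470]
a=cv2.cvtColor(cv2.imread('pics/w1.png'),cv2.COLOR_BGR2RGB)[190:330,230:470]
save(np.vstack([a,b]),'cmp.png',None,2.1)
g=np.clip(b.astype(float)*1.8,0,255).astype(np.uint8);save(g,'w10c.png',None,3.2)
print(s['ft_force'],s['eef_pos'],s['clock'])
```

```text
[-0.1208075  -0.07529547 -0.62866709] [0.55295269 0.06115058 0.197658  ] 20.7
```

View pics/cmp.png

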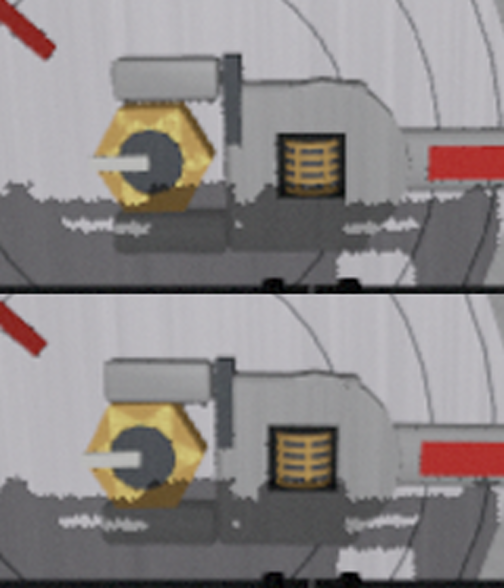

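View pics/w10c.png

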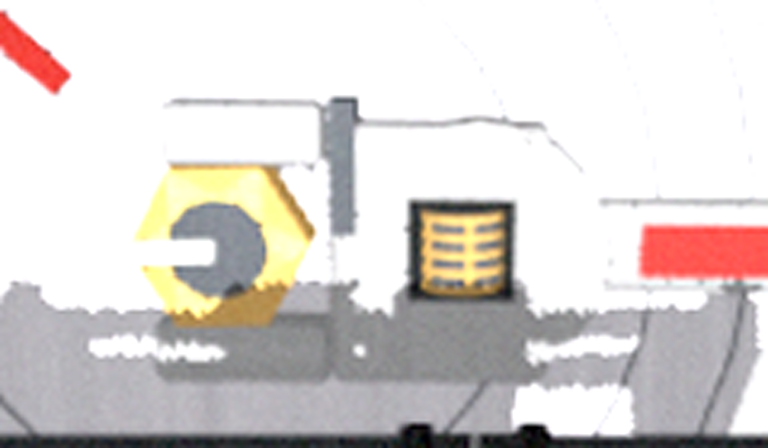

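Run:
```python
from h import *
b=cv2.cvtColor(cv2.resize(cv2.imread('pics/w10raw.png'),None,fx=1.5,fy=1.5,interpolation=cv2.INTER_CUBIC),cv2.COLOR_BGR2RGB)[210:320,260:360]
a=cv2.cvtColor(cv2.imread('pics/w1.png'),cv2.COLOR_BGR2RGB)[210:320,260:360]
f=lambda x:(255*(np.clip(x/255.,0,1)**.5)).astype(np.uint8)
save(f(np.hstack([a,b])),'cmp2.png',None,4)
```

```text
(no output)
```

View pics/cmp2.png

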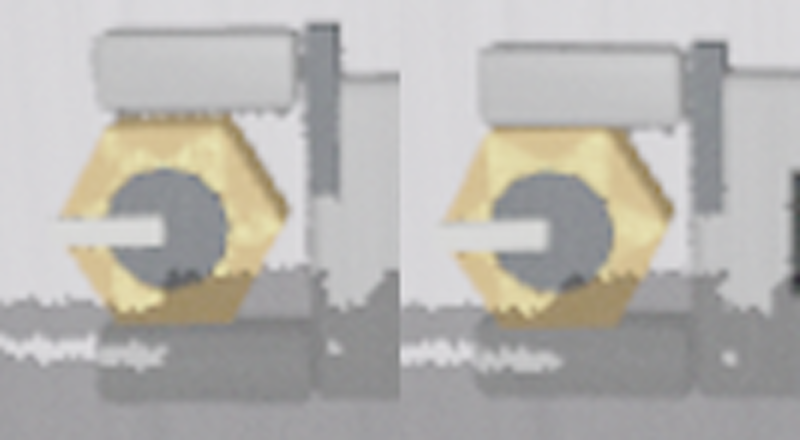

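The mouth now fits the nut on both flats. Mouth edges at rows 127 and 315 against nut 128–325, compared with 112 and 320 around nut 117–322 before. The last two strokes moved the jaw no further, so it is snug. Next is the handle.

Run:
```python
from h import *
i=camera_info('wrist'); i['world_from_camera']=np.load('w10.npy')
w=cv2.imread('pics/w10raw.png')[:,:,::-1].copy()
save(w,'w10f.png',None,1.5)
m=(w[:,:,0].astype(int)-w[:,:,1]>90)
n,l,st,ce=cv2.connectedComponentsWithStats(m.astype(np.uint8))
for k in range(1,n):
    if st[k][4]>60: print(st[k],ce[k])
print(row([.6217,-.030,.11],36.3))
```

```text
[376  17  46  44 459] [398.42265795  38.37037037]
[110  94  57  51 350] [137.93428571 118.8       ]
[287 174  88  11 873] [330.13631157 178.78235968]
[391 227  21  15 110] [401.79090909 234.5       ]
(array([114.44,  -2.25,  86.97]), array([ 2.4000e-03, -1.0000e-03, -1.5726e+00]))
```

View pics/w10f.png

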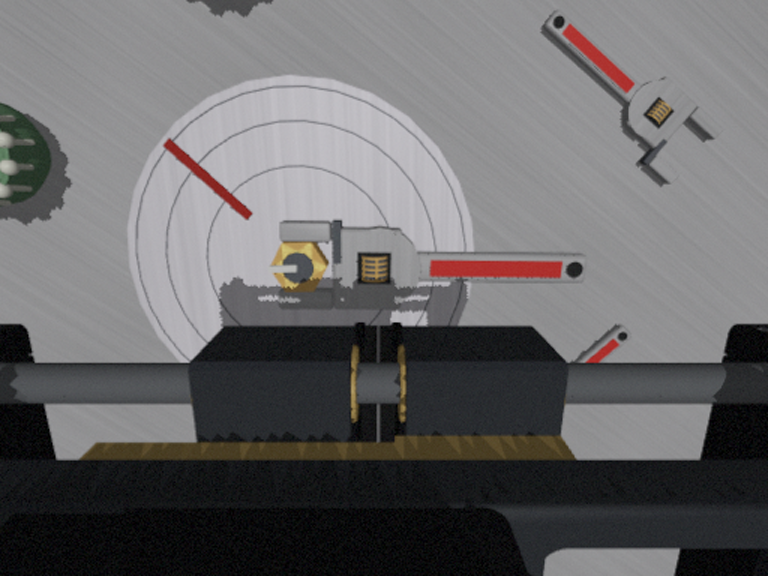

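Run:
```python
from h import *
i=camera_info('wrist'); i['world_from_camera']=np.load('w10.npy')
inl=atz('wrist',(330.1,178.8),.067,i); nut=atz('wrist',(298/1.5,267/1.5),.073,i); hole=atz('wrist',(574/1.5,269/1.5),.067,i)
a=lambda d:np.degrees(np.arctan2(d[1],d[0]))
print(inl,nut,hole,a(nut-hole),a(nut-inl),np.hypot(*(inl-nut)[:2]),np.hypot(*(hole-nut)[:2]))
```

```text
[ 0.60354687 -0.00897867  0.067     ] [0.5217141  0.10680077 0.073     ] [ 0.63692822 -0.05564794  0.067     ] 125.3455576769093 125.25262642464638 0.14177968652504835 0.19915791559787482
```

Run:
```python
from h import *
print(row([.6199,-.032,.10],35.3))
```

```text
(array([114.97,   0.37,  96.98]), array([ 2.4000e-03, -1.0000e-03, -1.5552e+00]))
```

>>> servo_tool:
  commands:
    - [30,0,0,0.002,-0.001,-1.555,0.6]
    - [60,0,0,0.002,-0.001,-1.555,0.6]
    - [90,0,10,0.002,-0.001,-1.555,0.6]
    - [115,0,30,0.002,-0.001,-1.555,0.6]
    - [115,0,50,0.002,-0.001,-1.555,0.6]
    - [115,0,70,0.002,-0.001,-1.555,0.6]
    - [115,0,90,0.002,-0.001,-1.555,0.6]
    - [115,0,97,0.002,-0.001,-1.555,0.6]
    - [115,0,97,0.002,-0.001,-1.555,0.6]
    - [115,0,97,0.002,-0.001,-1.555,0.6]

```text
clock: 21.75
eef_pos: [0.618, -0.0315, 0.0967]
orientation: [0.96, 0.28, -0.003, -0.001]
ft_force: [-0.2, -0.6, 0.2]
grip_width: 0.052
```

Run:
```python
from h import *
print(observe()['qpos'].round(2),row([.6199,-.032,.08],35.3))
```

```text
[-0.32  0.35  0.4   1.68 -0.15  1.15  0.69] (array([ 1.44,  1.53, 16.67]), array([-0.0027,  0.0049, -0.0491]))
```

>>> servo_tool:
  commands:
    - [1.5,1.5,10,-0.003,0.005,-0.049,0.6]
    - [1.5,1.5,17,-0.003,0.005,-0.049,0.6]
    - [1.5,1.5,17,-0.003,0.005,-0.049,0.6]

```text
clock: 22.05
eef_pos: [0.6176, -0.0317, 0.0767]
orientation: [0.953, 0.303, -0.003, -0.001]
ft_force: [0.1, 0.9, -0.5]
grip_width: 0.0521
```

Run:
```python
from h import *
s=observe();p=s['eef_pos'];R=Rn.from_quat(s['orientation'])
save(camera('scene'),'s11.png',(190,130,330,230),5.5);save(camera('wrist'),'w11.png',None,1.5)
for off in([0,0,.008],[.026,0,.008],[-.026,0,.008],[.026,0,-.013],[-.026,0,-.013],[0,0,-.011]): print(off,((proj('scene',p+R.apply(off))-[190,130])*5.5).round(0),(proj('wrist',p+R.apply(off))*1.5).round())
print(p,row([.6199,-.032,.06],35.3))
```

```text
[0, 0, 0.008] [280. 324.] [374. 322.]
[0.026, 0, 0.008] [258. 354.] [431. 322.]
[-0.026, 0, 0.008] [301. 296.] [317. 322.]
[0.026, 0, -0.013] [257. 317.] [437. 340.]
[-0.026, 0, -0.013] [301. 260.] [310. 340.]
[0, 0, -0.011] [279. 291.] [374. 339.]
[ 0.61763322 -0.03166956  0.07669983] (array([ 0.48,  0.51, 18.75]), array([-0.0006,  0.0015, -0.001 ]))
```

View pics/s11.png

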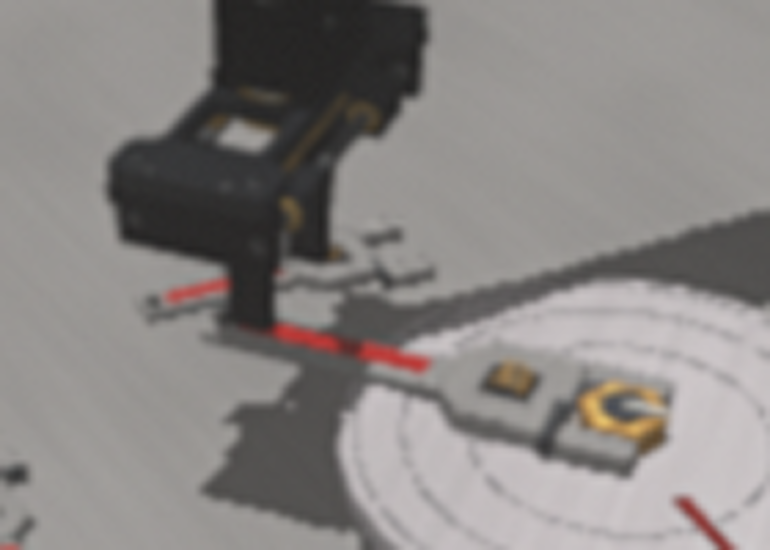

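View pics/w11.png

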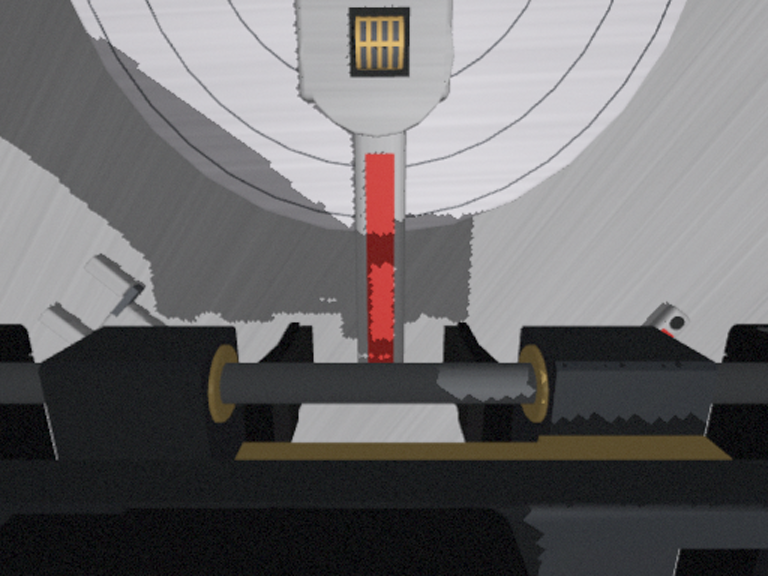

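Handle at column 380, with the fingers at 313 and 443: well centred. The tips sit about 13 mm above the reported TCP, which matches the worm contact. I'll go down to TCP z = 0.034.

>>> servo_tool:
  commands:
    - [0.5,0.5,10,0,0.002,0,0.6]
    - [0.5,0.5,20,0,0.002,0,0.6]
    - [0.5,0.5,28,0,0.002,0,0.6]
    - [0.5,0.5,35,0,0.002,0,0.6]
    - [0.5,0.5,40,0,0.002,0,0.6]
    - [0.5,0.5,43,0,0.002,0,0.6]
    - [0.5,0.5,43,0,0.002,0,0.6]

```text
clock: 22.85
eef_pos: [0.6196, -0.032, 0.0353]
orientation: [0.953, 0.303, -0.0, -0.0]
ft_force: [-0.3, 0.0, 0.9]
grip_width: 0.0521
```

Run:
```python
from h import *
save(camera('scene'),'s12.png',(190,130,330,230),5.5);save(camera('wrist'),'w12.png',None,1.5)
print(row([.6199,-.032,.034],35.3),observe()['ft_force'])
```

```text
(array([-0.17, -0.13,  2.  ]), array([-0.0003, -0.0009, -0.0011])) [0.60770933 0.64894752 0.09583297]
```

View pics/s12.png

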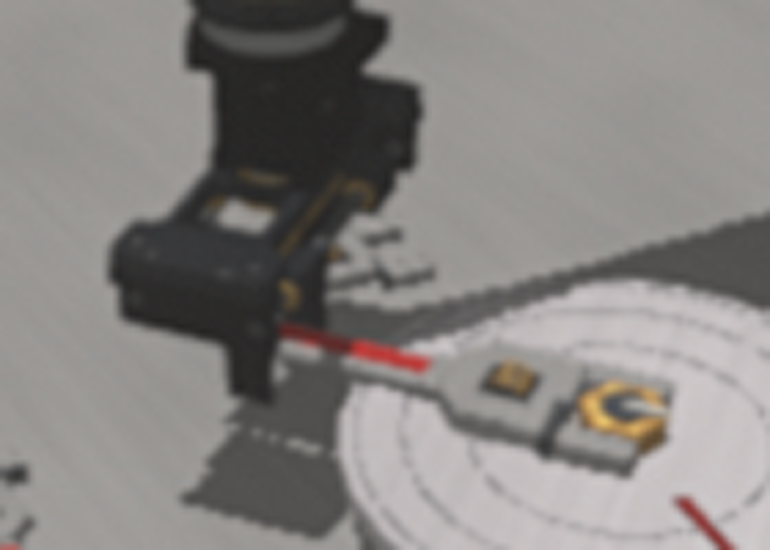

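View pics/w12.png

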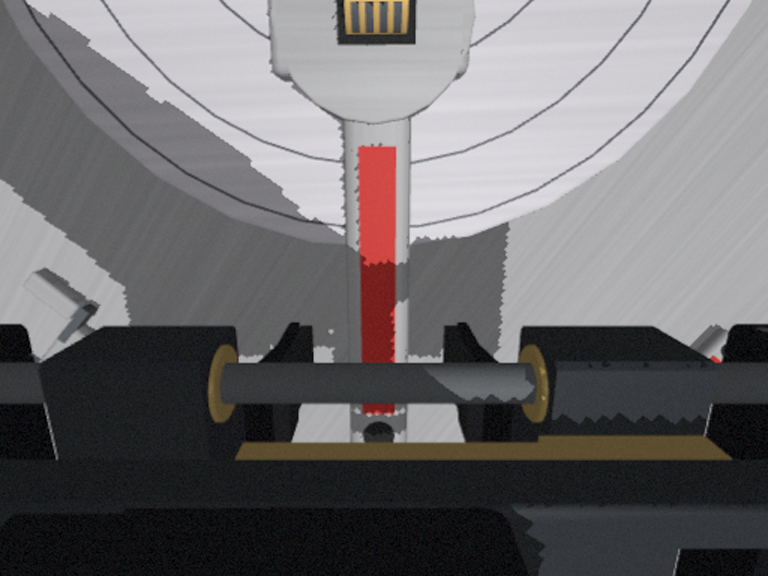

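Both fingers straddle the handle (column 378) below its top. I'll close to just a hair wider than the handle (22 mm), so nothing lifts or twists the wrench.

>>> servo_tool:
  commands:
    - [0,0,1,0,0,0,0.28]
    - [0,0,1,0,0,0,0.28]
    - [0,0,1,0,0,0,0.28]
    - [0,0,1,0,0,0,0.28]

```text
clock: 23.35
eef_pos: [0.6202, -0.032, 0.0352]
orientation: [0.953, 0.303, 0.001, -0.0]
ft_force: [-0.4, 0.1, -0.1]
grip_width: 0.029
```

Run:
```python
from h import *
s=observe();p=s['eef_pos'];print(p,s['grip_width'],s['ft_force'])
c=np.array([.5215,.1068]); v=p[:2]-c; print(np.hypot(*v),np.degrees(np.arctan2(v[1],v[0])))
yaw=35.3
for k in range(5,50,5):
    t=np.radians(-k); q=c+np.array([[np.cos(t),-np.sin(t)],[np.sin(t),np.cos(t)]])@v
    print(k,row([q[0],q[1],.034],yaw-k))
```

```text
[ 0.62022046 -0.03199869  0.03515036] 0.029025744196301387 [-0.39669962  0.11373851 -0.07912041]
0.1703255850221048 -54.57768964489626
5 (array([-14.85,  -0.6 ,   1.13]), array([-0.0002, -0.0011,  0.0862]))
10 (array([-29.59,  -2.49,   1.12]), array([-0.0003, -0.0011,  0.1735]))
15 (array([-44.1 ,  -5.66,   1.1 ]), array([-0.0003, -0.0011,  0.2608]))
20 (array([-58.29, -10.09,   1.09]), array([-0.0004, -0.0011,  0.348 ]))
25 (array([-72.03, -15.73,   1.07]), array([-4.000e-04, -1.100e-03,  4.353e-01]))
30 (array([-85.24, -22.55,   1.06]), array([-5.000e-04, -1.000e-03,  5.226e-01]))
35 (array([-97.79, -30.49,   1.05]), array([-5.000e-04, -1.000e-03,  6.098e-01]))
40 (array([-109.61,  -39.5 ,    1.04]), array([-6.000e-04, -1.000e-03,  6.971e-01]))
45 (array([-120.6 ,  -49.51,    1.03]), array([-6.000e-04, -1.000e-03,  7.844e-01]))
```

>>> servo_tool:
  commands:
    - [-6,-0.1,0.5,0,-0.001,0.035,0.28]
    - [-12,-0.4,0.5,0,-0.001,0.07,0.28]
    - [-18,-0.9,0.5,0,-0.001,0.105,0.28]
    - [-23.7,-1.6,0.5,0,-0.001,0.139,0.28]
    - [-29.6,-2.5,0.5,0,-0.001,0.174,0.28]
    - [-35.4,-3.6,0.5,0,-0.001,0.208,0.28]
    - [-41.2,-4.9,0.5,0,-0.001,0.243,0.28]
    - [-46.9,-6.4,0.5,0,-0.001,0.278,0.28]
    - [-52.6,-8.2,0.5,0,-0.001,0.313,0.28]
    - [-58.3,-10.1,0.5,0,-0.001,0.348,0.28]

```text
clock: 24.35
eef_pos: [0.5669, -0.0574, 0.035]
orientation: [0.991, 0.132, 0.001, -0.0]
ft_force: [4.4, 2.0, 1.0]
grip_width: 0.0245
```

Run:
```python
from h import *
s=observe();p=s['eef_pos'];print(p,s['grip_width'],s['ft_force'])
c=np.array([.5215,.1068]); v=p[:2]-c; print(np.hypot(*v),np.degrees(np.arctan2(v[1],v[0])))
save(camera('wrist'),'w13.png',None,1.5)
v=v/np.hypot(*v)*.170;a0=np.degrees(np.arctan2(v[1],v[0]))
for a in range(-76,-105,-3):
    t=np.radians(a); q=c+.170*np.array([np.cos(t),np.sin(t)])
    print(a,row([q[0],q[1],.0345],a+90))
```

```text
[ 0.56688883 -0.05744623  0.03497042] 0.02445511728408854 [4.43378155 2.00848382 0.98901648]
0.1704023794271353 -74.55206247105669
-76 (array([-3.28, -0.51,  0.4 ]), array([-0.0008, -0.0004,  0.018 ]))
-79 (array([-12.17,  -0.9 ,   0.4 ]), array([-0.0008, -0.0003,  0.0703]))
-82 (array([-21.03,  -1.76,   0.4 ]), array([-0.0008, -0.0003,  0.1227]))
-85 (array([-29.83,  -3.08,   0.39]), array([-0.0008, -0.0003,  0.1751]))
-88 (array([-38.55,  -4.86,   0.39]), array([-0.0008, -0.0003,  0.2274]))
-91 (array([-47.17,  -7.09,   0.39]), array([-0.0008, -0.0003,  0.2798]))
-94 (array([-55.65,  -9.77,   0.39]), array([-8.000e-04, -2.000e-04,  3.321e-01]))
-97 (array([-63.99, -12.89,   0.39]), array([-8.000e-04, -2.000e-04,  3.845e-01]))
-100 (array([-72.15, -16.45,   0.39]), array([-8.000e-04, -2.000e-04,  4.369e-01]))
-103 (array([-80.11, -20.42,   0.39]), array([-8.000e-04, -2.000e-04,  4.892e-01]))
```

View pics/w13.png

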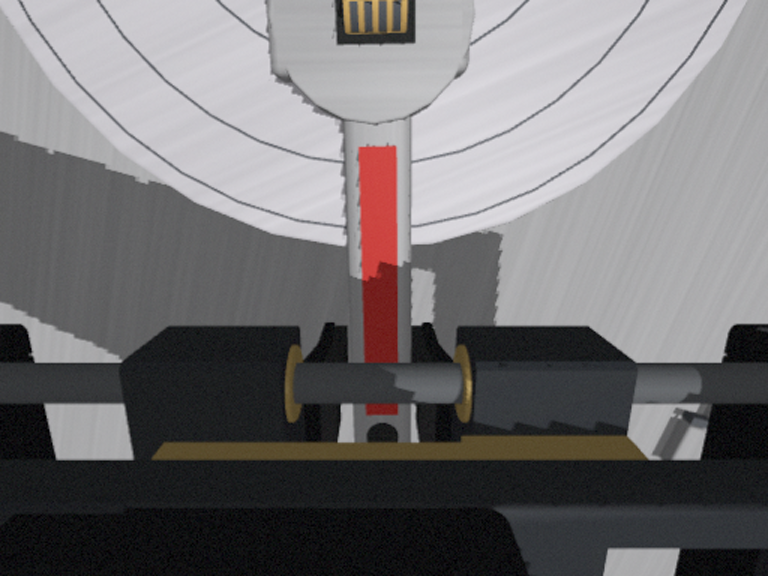

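>>> servo_tool:
  commands:
    - [-6,-0.6,0.4,0,0,0.035,0.28]
    - [-12.2,-0.9,0.4,0,0,0.07,0.28]
    - [-18.1,-1.4,0.4,0,0,0.105,0.28]
    - [-24,-2.2,0.4,0,0,0.14,0.28]
    - [-29.8,-3.1,0.4,0,0,0.175,0.28]
    - [-35.7,-4.2,0.4,0,0,0.21,0.28]
    - [-41.4,-5.6,0.4,0,0,0.245,0.28]
    - [-47.2,-7.1,0.4,0,0,0.28,0.28]
    - [-52.8,-8.9,0.4,0,0,0.315,0.28]
    - [-58.5,-10.8,0.4,0,0,0.35,0.28]

```text
clock: 25.4
eef_pos: [0.5071, -0.0634, 0.0349]
orientation: [0.999, -0.045, 0.001, -0.0]
ft_force: [3.9, 1.6, 0.1]
grip_width: 0.0245
```

Run:
```python
from h import *
s=observe();p=s['eef_pos'];print(p,s['grip_width'],s['ft_force'])
c=np.array([.5215,.1068]); v=p[:2]-c; print(np.hypot(*v),np.degrees(np.arctan2(v[1],v[0])))
for a in range(-95,-104,-1):
    t=np.radians(a); q=c+.170*np.array([np.cos(t),np.sin(t)])
    print(a,row([q[0],q[1],.0345],a+90))
save(camera('scene'),'s14.png',(190,130,360,260),4.5)
```

```text
[ 0.50705975 -0.06337771  0.03487801] 0.024453580140187052 [3.91595155 1.55594859 0.10272465]
0.17078926757688886 -94.85015331763573
-95 (array([-0.45, -0.79,  0.38]), array([-0.0001, -0.0019, -0.0027]))
-96 (array([-3.42, -0.81,  0.37]), array([-0.0001, -0.0019,  0.0147]))
-97 (array([-6.38, -0.87,  0.37]), array([-0.0002, -0.0019,  0.0322]))
-98 (array([-9.35, -1.  ,  0.36]), array([-0.0002, -0.0019,  0.0496]))
-99 (array([-12.31,  -1.17,   0.35]), array([-0.0002, -0.0019,  0.0671]))
-100 (array([-15.27,  -1.39,   0.35]), array([-0.0002, -0.0019,  0.0845]))
-101 (array([-18.22,  -1.67,   0.34]), array([-0.0002, -0.0019,  0.102 ]))
-102 (array([-21.17,  -2.  ,   0.34]), array([-0.0002, -0.0019,  0.1194]))
-103 (array([-24.11,  -2.38,   0.33]), array([-0.0003, -0.0019,  0.1369]))
```

View pics/s14.png

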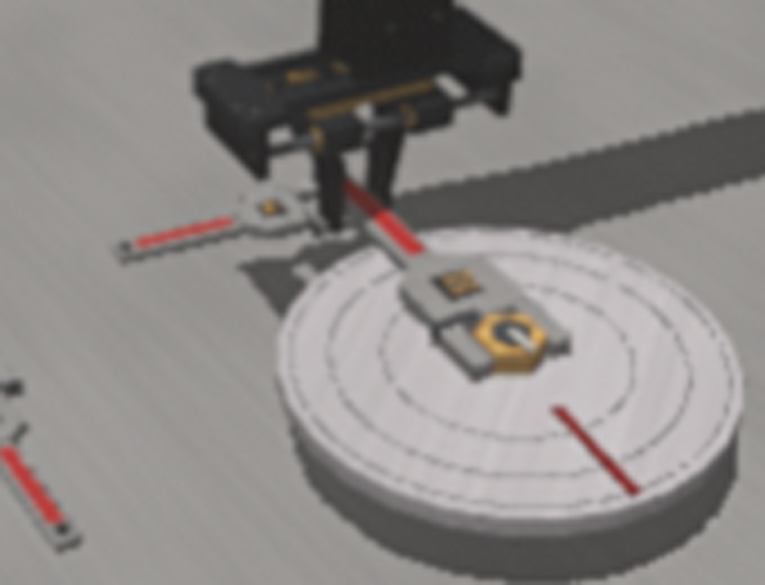

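>>> servo_tool:
  commands:
    - [-4,-0.8,0.3,0,-0.002,0.02,0.28]
    - [-8,-0.9,0.3,0,-0.002,0.042,0.28]
    - [-12,-1.1,0.3,0,-0.002,0.065,0.28]
    - [-14.5,-1.3,0.3,0,-0.002,0.08,0.28]
    - [-14.5,-1.3,0.3,0,-0.002,0.08,0.28]

```text
clock: 25.95
eef_pos: [0.4918, -0.0615, 0.0348]
orientation: [0.996, -0.086, -0.0, 0.0]
ft_force: [4.0, -2.4, 2.8]
grip_width: 0.0244
```

>>> servo_tool:
  commands:
    - [0,0,0,0,0,0,0.4]
    - [0,0,0,0,0,0,0.6]
    - [0,0,0,0,0,0,0.6]
    - [0,0,0,0,0,0,0.6]

```text
clock: 26.35
eef_pos: [0.4906, -0.0613, 0.0341]
orientation: [0.996, -0.086, -0.001, 0.0]
ft_force: [-0.4, 0.2, -0.7]
grip_width: 0.0476
```

Run:
```python
from h import *
s=observe();p=s['eef_pos'];print(p,s['grip_width'],s['ft_force'])
save(camera('wrist'),'w15.png',None,1.5);save(camera('scene'),'s15.png',(190,130,360,260),4.5)
```

```text
[ 0.4906015  -0.06127662  0.03409754] 0.04759048106772868 [-0.44482258  0.19954915 -0.6931352 ]
```

View pics/s15.png

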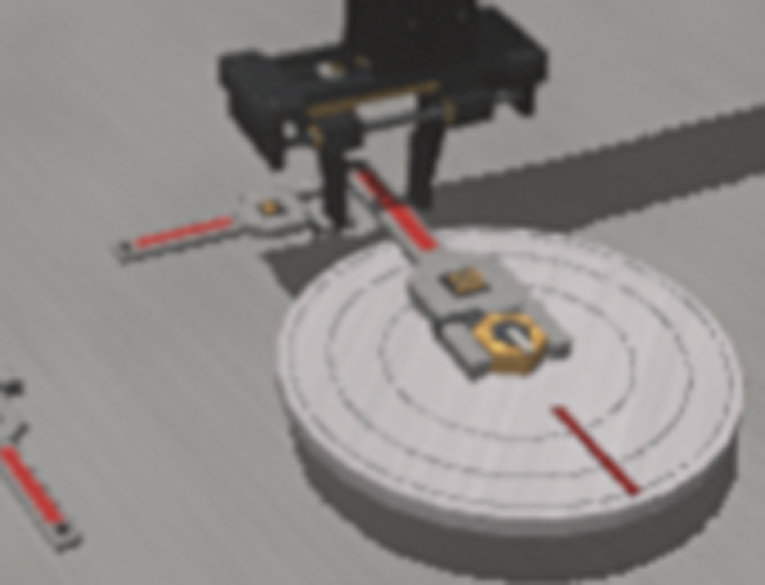

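View pics/w15.png

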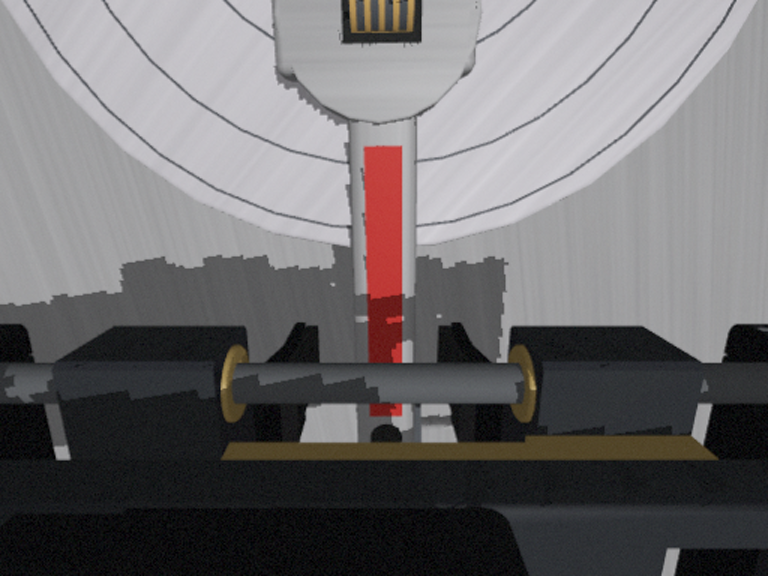

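>>> servo_tool:
  commands:
    - [0,0,-15,0,0,0,0.6]
    - [0,0,-40,0,0,0,0.6]
    - [0,0,-80,0,0,0,0.6]
    - [0,0,-120,0,0,0,0.6]
    - [0,50,-160,0,0,0,0.6]
    - [0,100,-180,0,0,0,0.6]
    - [0,150,-180,0,0,0,0.6]
    - [0,200,-180,0,0,0,0.6]
    - [0,200,-180,0,0,0,0.6]
    - [0,200,-180,0,0,0,0.6]

```text
clock: 27.45
eef_pos: [0.4556, -0.2619, 0.2147]
orientation: [0.996, -0.089, -0.001, 0.001]
ft_force: [0.9, -0.0, -0.6]
grip_width: 0.052
```

Run:
```python
from h import *
s=observe();p=s['eef_pos'];print(p,s['grip_width'],s['ft_force'])
t=camera('top');save(t,'t16.png',(160,155,285,270),6); save(t,'t16f.png');save(camera('scene'),'s16.png',(190,130,360,260),4.5)
```

```text
[ 0.45555264 -0.26191932  0.21468274] 0.05198953641387409 [ 0.92582381 -0.0110855  -0.60922852]
```

View pics/t16.png

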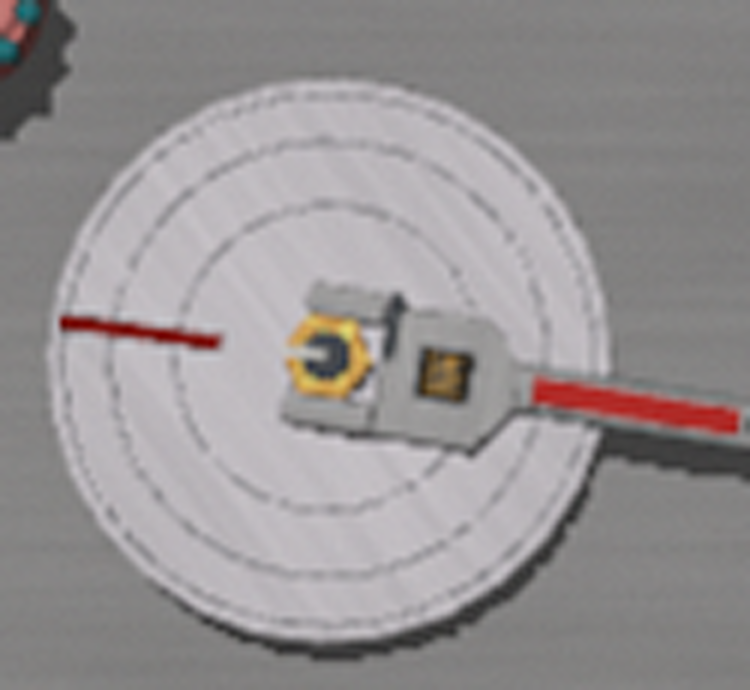

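View pics/s16.png

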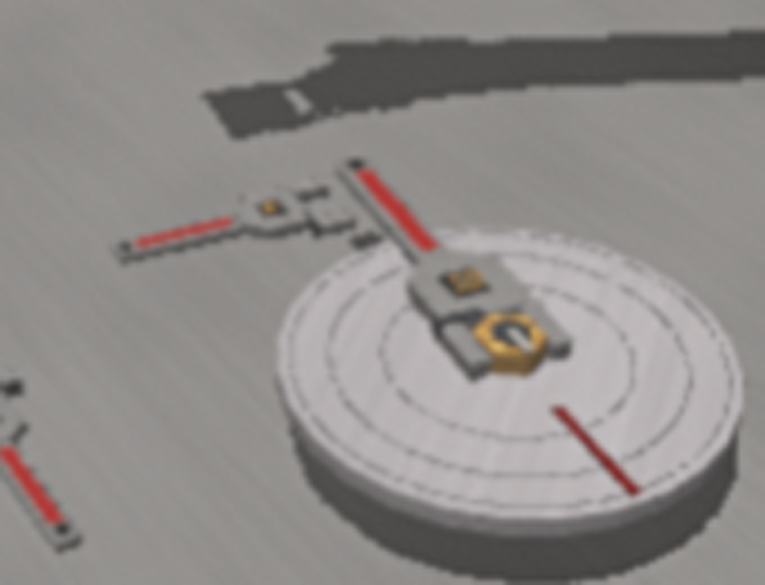

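View pics/t16f.png

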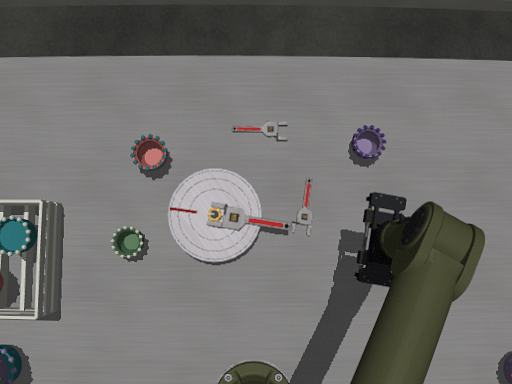

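Run:
```python
from h import *
t=cv2.imread('pics/t16f.png')[:,:,::-1].astype(int)
m=((t[:,:,0]-t[:,:,1])>70).astype(np.uint8); n,l,st,ce=cv2.connectedComponentsWithStats(m)
for k in range(1,n):
    if st[k][4]>15:
        ys,xs=np.where(l==k); P=np.array([atz('top',(x,y),.067 if 240<x<295 and y>215 else .055)[:2] for x,y in zip(xs,ys)])
        v=cv2.fitLine(P.astype(np.float32),cv2.DIST_L2,0,.001,.001).ravel(); print(ce[k].round(1),st[k][4],np.degrees(np.arctan2(v[1],v[0])).round(2),P.mean(0).round(4), np.hypot(*(P.mean(0)-[.5210,.1068])))
```

```text
[247.5 128.3] 52 89.02 [0.7623 0.0162] 0.25776042510881975
[152.6 156.2] 211 -51.53 [0.6822 0.2816] 0.2377705094803828
[306.9 194.2] 60 -8.04 [ 0.5762 -0.149 ] 0.2616810988888665
[182.6 209.9] 44 82.1 [0.5321 0.1949] 0.08879998078094194
[265.5 222.3] 134 80.91 [ 0.4979 -0.0331] 0.14175262893263638
```

Wrench axis is at 80.9°, from 125.3° before the swing, and the red line is at about 82–83°. The inlay is still 142 mm from the nut, as before. The nut has turned about 45°, nothing is touching the wrench, and the planters are unmoved, so I'm handing in.

```bash
python3 -c "
from cell import *
print(finish_job())"
```

```text
the job is handed in; nothing more can be done
None
```

I closed the jaw on the nut with several light worm rubs, swung the handle about 45° clockwise, let go, backed the arm off and handed the job in. `finish_job` gives no verdict. It took about 27.5 s of the 72 s.

- **Worm and jaw:** I rubbed with shut fingers at about 4–8 N, with one momentary reading of 11 N. The jaw closed about 4 mm, and the last two strokes moved it no further. From that and from the mouth edges in the wrist view I judged it snug before turning the nut. Only the camera shows this; I could not read the joint.
- **Swing:** The fingers straddled the handle with a little clearance. The wrench axis went from 125.3° to 80.9°, a turn of about 44°. The white stripe looks in line with the red line, which I measured at about 82–83°.
- **Last checks:** The wrench looks flat, and its distance to the nut is unchanged (142 mm from the nut to the middle of the handle's inlay). The gripper is clear, the force on it is near zero, and the planters look unmoved.
- **What disagreed:** The fingertips met the worm about 21 mm lower than the stated tool geometry implies, so I set the heights for the worm and the handle by feel and by the scene camera. Taking the head as exactly 60 mm wide, I got only about 9.8 mm of jaw travel. I put that down to the head's rounded edge, because the mouth view and the stall both said snug.

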